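Close up the ultrasonic measuring cell: plug cover in, clamp down

ROBOT

A 6-joint arm with a two-finger parallel gripper is mounted at the origin on the work surface. World frame = base frame: x ahead of the robot, y to its left, z up, the work surface at z = 0. Lengths are in m, angles in rad, forces in N, time in s.
With the tool pointing down it reaches from about 0.325 to 0.925 m from the base axis. Payload 3.1 kg.
Tool frame: the origin (TCP) lies at the very end of the fingers, on their centre line; the grasp point (between the pads) lies 19 mm behind it; z points along the fingers, y is the line along which they close (so a half turn about z gives the same grasp; the last joint's range is limited). The gripper opens to 85 mm and grips with 20 to 120 N. Pads are 22 mm wide; open, the fingers measure 114 mm over their backs; the gripper's body (76 mm by 85 mm) begins 54 mm behind the grasp point. The pads swing forward as they close: fully open they stand 13 mm farther back than shut.
Start: joints at [-1.316, 0.217, 1.613, -0, 1.311, -0.112], TCP at [0.224, -0.583, 0.231] pointing down, gripper open.
Joint ranges: [-2.75, 2.75], [-0.78, 2.1], [0.31, 2.55], [-1.13, 4.27], [0.13, 2.63], [-2.58, 2.58]. Speed limits (rad/s): [2.79, 2.79, 3.14, 3.14, 3.14, 3.14].

INTERFACE

Orientations are given as a 3x3 rotation matrix whose columns are the frame's x, y, z axes.
In Python, from workcell import robot, imaging, ticket, finder gives the robot as it stands.
- The arm moves only by the tool move_arm, never from a script. Its argument "increments" is text: rows parted by semicolons, each of 5 numbers parted by spaces: the shift along the tool's x, y, z in m, then the turn about the tool's z in rad, then the closure, from -1 (fully open) to 1 (shut). A call has exactly 5 rows; each row shifts and turns the commanded pose from where the row before left it, along the tool's axes as they then stand; what a row does not reach is not made up. A row lasts 1/12 s, in which the tool goes at most 41.7 mm and 7.16 degrees, less where a joint would pass 70% of its speed; a pose out of reach is approached as far as the arm can. A call is refused whole if a number of a shift passes 0.0417 or a number of a turn 0.125, either way. A call with a gripper value outside its range is refused whole. The fingers move at their own pace and stop on an object; "newtons" is the grip in N (left out, the last holds). Time passes only in rows, so rows that do not move let the fingers close, or fill a call up. It gives the time, the measured TCP pose, the force, the opening and the grip force at its end, in the units of the state.
- robot.sense(): the state, without advancing time (a new reading comes with each control period).
- imaging.grab_frame(name): name is "scene" or "top" or "wrist"; returns a dict with "image" (400x640x3 uint8, blue, green, red), "fov_y" (degrees; the focal length in pixels is half the picture's height over the tangent of half this angle, whatever the lens; pixels are square), "cx", "cy" (the principal point, pixels), "k1" (the pictures are not rectified: a ray, as slopes to the right and down, at radius r is drawn at 1 + k1 r^2 times it, then the intrinsics apply), "pose" (4x4, takes a point from camera to world coordinates). Camera axes: x right, y up, looking along -z (the intrinsics and any distortion apply to the point x, -y, -z); pixel columns grow to the right and rows downward; lengths in m; the calibration is good to about 2 mm. A picture is of the moment at which its call begins. There is no depth.
- ticket.job_done(): hands the job in; it is judged then, once.
Trained networks look in a picture, given as the dict that the camera call returned (one of the last four; its "shot" number tells which), for a name from the list of things; names that differ only in an ending like _2 or _b are one class to them, and where a whole thing is asked for, a point or a joint stands for the part that bears it (a point fixed in the world has none). Each returns a list of dicts, best first, with "confidence" (0 to 1); they miss things now and then, are a little off and sometimes report something else, mostly with a low value. They report only what shows in the picture. A call takes as long as a camera call.
- finder.find_in(label, picture): "bbox" ([left, top, width, height] in pixels, round what is visible of it).
- finder.mark_of(label, picture): "pixel" ([column, row] in pixels: a listed point, or the origin of a listed thing).
The state is a dict: "t": time; "joint_positions": joint angles; "qvel": joint speeds; "joint_efforts": joint torques, N m; "tool_pos": TCP position; "tcp_rot": TCP orientation; "wrist_force": force on the tool from outside, world axes, zero at the start; "moment": the same for the moment, N m; "opening": finger opening in m; "finger_force": force on a finger pad.
Only numpy, scipy, OpenCV 4.12 (cv2) and the standard library are available. Lean on these libraries where they do the work, as an engineer would, in place of code of your own. Each camera call takes 0.05 s, during which the arm holds its last target. There are 200 camera calls.

TASK

The measuring cell is loaded; close it up. Stand the plug cover that lies in the steel tray upright on its plug foot, on the tray or desk clear of the cell, and let go of it; then take it again and plug it fully home into the cell's socket while the clamp is still open. Then swing the clamp arm over and press it down onto the cover with at least 6 N (never over 60 N), leave it down and let go, without shifting the discs, the bottle or the screwdriver more than 30 mm.

Things in the scene. Friction and masses are not known exactly. Their poses are not given: they have to be found in the camera images.
- cover: Black plastic plug cover, 34 mm thick (own y) all over, 70 mm tall (own z), 0.15 kg. Origin: centre of the foot's underside. Along z: plug 44 mm wide (x), z 0-24; flange 68 mm wide, z 24-32; grip 20 mm wide, z 32-70. Starts lying on a flat side in the tray: own y upright, own z level, grip end roughly towards -y, axis 20 mm above the desk.
- cover_grip (a point): Point on the cover's axis in its grip block, 56 mm above the foot (14 mm below the grip's top); axes as the cover's.
- cell: Fixed aluminium measuring cell, block 120 (x) x 90 (y) x 40 mm high, origin at the centre of its underside; a steel bracket at its own +x side carries the clamp. Own z up.
- socket (a point): Centre of the socket's mouth in the cell's top face, 40 mm above the desk; axes as the cell's. Hole 46 (x) x 36 (y) mm, 28 mm deep, chamfered: 1 mm play all round the plug. Seated, the cover's flange lies on the top face, the foot 24 mm below this point, the grip's top 46 mm above it. The cover fits either way round (half turn).
- clamp_pivot (a point): The clamp's hinge axis (along the cell's y), 80 mm to the cell's +x side of the socket's centre, 100 mm above the desk.
- clamp: Clamp arm, a steel bar 16 mm wide, 10 mm thick; origin on its hinge axis, free end at its own -x. Level, it points to the cell's -x over the socket. Its rubber foot, 80 mm from the pivot, reaches 14 mm below the arm's axis and touches a fully seated cover with the arm level. Starts swung up and back, near its stop 1.9 rad above level; stiff hinge, may sink slowly.
- clamp_bar (a point): Middle of the round black cross bar at the arm's free end, 135 mm from the pivot; bar 14 mm in diameter, 44 mm long along the cell's y: pinch it by its two ends.
- tray: Fixed shallow steel tray 240 (x) x 220 (y) mm, floor 3 mm, rim 10 mm above the desk; origin at the centre of its underside.
- discs: Bystander: stack of round sample discs in one piece, 72 mm across, 36 mm high; origin at the centre of its underside.
- gel: Bystander: small bottle, 44 mm across, 110 mm tall; origin at the centre of its underside.
- driver: Bystander: screwdriver lying on the desk along its own x; origin below its middle.

How it is judged:
By the outcome, as a careful person would: the job done as asked, in the order asked, and still so for the second after the job is handed in, with the robot touching nothing.
It also fails if it takes over 72 s, if anything falls off the work surface, if the arm or the gripper's body presses on something with over 40 N, if the wrist force passes 120 N, or if a joint passes its speed limit or range.

## Working session

There is one attempt and no reset: what is moved stays moved. The work goes in short steps, Python scripts to look and compute and a tool call to move; the robot and the scene stay as the last step left them, time stands still between calls to the robot, and variables do not carry over. Pictures are saved under pics/ and viewed, at most 10 in all, crops included, and the job is handed in when it is done.

Besides the shell and the picture viewer there is one more tool, called after "Request:" by a JSON object that holds its "api" and its "payload". move_arm: Moves the arm, as the interface text tells. Its arguments: {"type":"object","properties":{"increments":{"type":"string"},"newtons":{"type":"number"}},"required":["increments"]}

```bash
mkdir -p pics; ls; cat > h.py <<'E'
import numpy as np, cv2
from workcell import robot, imaging, ticket, finder
def K(f):
    F=200/np.tan(np.radians(f["fov_y"])/2); return F
def ray(f,p):
    F=K(f); d=np.array([(p[0]-f["cx"])/F,(p[1]-f["cy"])/F]); u=d.copy()
    for _ in range(20): u=d/(1+f["k1"]*(u@u))
    P=np.array(f["pose"]); return P[:3,3],P[:3,:3]@np.array([u[0],-u[1],-1])
def atz(f,p,z):
    o,d=ray(f,p); return o+d*(z-o[2])/d[2]
def proj(f,X):
    P=np.array(f["pose"]); c=P[:3,:3].T@(np.asarray(X)-P[:3,3]); u=np.array([c[0],-c[1]])/-c[2]
    u=u*(1+f["k1"]*(u@u)); return u*K(f)+[f["cx"],f["cy"]]
def tri(fp):
    A=np.zeros((3,3));b=np.zeros(3)
    for f,p in fp:
        o,d=ray(f,p); d=d/np.linalg.norm(d); M=np.eye(3)-np.outer(d,d); A+=M;b+=M@o
    return np.linalg.solve(A,b)
E
cat > a.py <<'E'
from h import *
fs={n:imaging.grab_frame(n) for n in("scene","top","wrist")}
for n,f in fs.items(): cv2.imwrite(f"pics/{n}0.png",f["image"]); print(n,np.round(f["pose"],3).tolist(),f["fov_y"],f["k1"])
Z=dict(cover=.02,cover_grip=.02,cell=0,socket=.04,clamp_pivot=.1,clamp=.1,clamp_bar=.2,tray=0,discs=0,gel=0,driver=0)
for l,z in Z.items():
    for n,f in fs.items():
        r=finder.mark_of(l,f)[:1]
        for q in r: print(l,n,np.round(q["pixel"],1),round(q["confidence"],2),np.round(atz(f,q["pixel"],z),3))
cv2.imwrite("pics/st0.png",cv2.resize(np.vstack([fs["top"]["image"],fs["scene"]["image"]]),(480,600)))
print(robot.sense())
E
python3 a.py
```

```text
pics
scene [[0.305, -0.544, 0.781, 1.691], [0.952, 0.177, -0.249, -0.362], [-0.003, 0.82, 0.572, 0.875], [0.0, 0.0, 0.0, 1.0]] 49.3983591335067 -0.01498806294894207
top [[-0.004, 0.986, -0.168, 0.451], [-1.0, -0.001, 0.022, 0.018], [0.021, 0.168, 0.986, 1.104], [0.0, 0.0, 0.0, 1.0]] 57.85722475083388 0.020804265525863765
wrist [[0.359, 0.894, 0.268, 0.291], [-0.934, 0.344, 0.1, -0.558], [-0.003, -0.286, 0.958, 0.373], [0.0, 0.0, 0.0, 1.0]] 61.91195339798866 -0.02359537652812084
cover scene [270.5 216.4] 0.7 [ 0.559 -0.202  0.02 ]
cover top [320.5 150.6] 0.6 [ 0.768 -0.012  0.02 ]
cover_grip scene [249.3 218.7] 0.57 [ 0.55 -0.27  0.02]
cover_grip top [402.4 221.4] 0.8 [ 0.548 -0.257  0.02 ]
cell scene [375.5 194.1] 0.59 [0.518 0.185 0.   ]
cell top [258.6 236.6] 0.79 [0.505 0.176 0.   ]
socket scene [374.8 187.5] 0.86 [0.533 0.173 0.04 ]
socket top [256.3 231.9] 0.62 [0.517 0.177 0.04 ]
clamp_pivot scene [380.8 180.4] 0.8 [0.583 0.17  0.1  ]
clamp_pivot top [257.7 199.8] 0.58 [0.602 0.167 0.1  ]
clamp scene [379.4 180.3] 0.62 [0.581 0.166 0.1  ]
clamp top [257.8 201.1] 0.66 [0.599 0.1
[... 585 characters left out ...]
     1.31131129e+00, -1.12201354e-01]), 'qvel': array([-0.00144136, -0.00053226,  0.00103871, -0.00056835,  0.00032233,
       -0.00149692]), 'joint_efforts': array([ 2.87967405e-04, -3.96870446e+01, -3.04240394e+01, -8.36999880e-05,
        7.20825392e-04,  1.13654332e-05]), 'tool_pos': array([ 0.22417861, -0.58343024,  0.23131698]), 'tcp_rot': array([[ 9.33474446e-01,  3.58643917e-01,  6.73962315e-06],
       [ 3.58643917e-01, -9.33474446e-01, -9.56856487e-06],
       [ 2.85955841e-06,  1.13491356e-05, -1.00000000e+00]]), 'wrist_force': array([ 0.5110146 , -0.50654728, -0.04455732]), 'moment': array([0.06198711, 0.0018531 , 0.02953887]), 'finger_force': 0.0, 'opening': 0.08542612624698176}
```

View pics/top0.png

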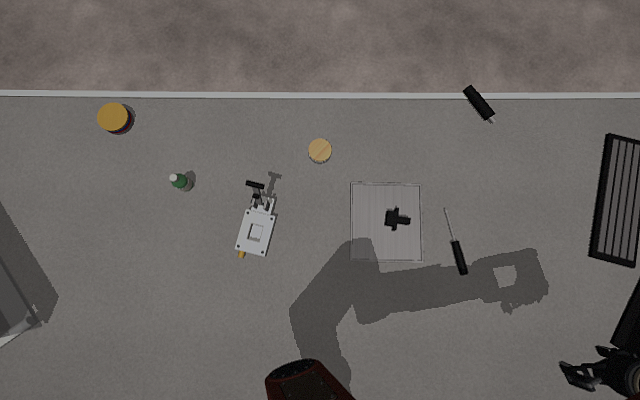

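View pics/scene0.png

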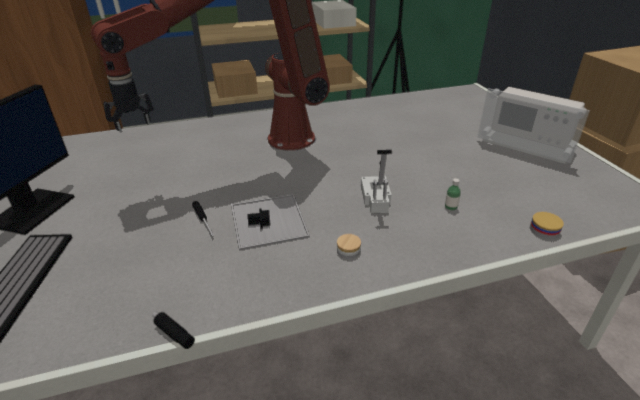

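```bash
cat > pl.py <<'E'
import sys
from h import *
def plan(n,x,y,z,yaw=None,s=None):
    s=s or robot.sense(); R=s["tcp_rot"]; D=R.T@(np.array([x,y,z])-s["tool_pos"])
    y0=np.arctan2(R[1,0],R[0,0]); t=0 if yaw is None else -((yaw-y0+np.pi)%(2*np.pi)-np.pi)
    th=t/n; S=sum(np.exp(1j*k*th) for k in range(n)); d=(D[0]+1j*D[1])/S
    print("yaw0 %.3f turn %.3f n=%d row: %.4f %.4f %.4f %.4f"%(y0,t,n,d.real,d.imag,D[2]/n,th), "F",np.round(s["wrist_force"],1),"op %.4f"%s["opening"])
if __name__=="__main__":
    a=[float(v) for v in sys.argv[1:]]; plan(int(a[0]),*a[1:])
E
python3 pl.py 15 .55 -.24 .2 1.417
```

```text
yaw0 0.367 turn -1.050 n=15 row: 0.0330 0.0015 0.0021 -0.0700 F [ 0.5 -0.5 -0. ] op 0.0854
```

Request:
{"api": "move_arm", "payload": {"increments": "0.033 0.0015 0.002 -0.07 -1;0.033 0.0015 0.002 -0.07 -1;0.033 0.0015 0.002 -0.07 -1;0.033 0.0015 0.002 -0.07 -1;0.033 0.0015 0.002 -0.07 -1"}}

```text
t: 2.22
tool_pos: [0.3727, -0.5099, 0.2213]
tcp_rot: [[0.752, 0.659, 0.0], [0.659, -0.752, -0.001], [-0.0, 0.001, -1.0]]
wrist_force: [0.2, -0.0, -0.0]
opening: 0.0853
finger_force: 0.0
```

Request:
{"api": "move_arm", "payload": {"increments": "0.033 0.0015 0.002 -0.07 -1;0.033 0.0015 0.002 -0.07 -1;0.033 0.0015 0.002 -0.07 -1;0.033 0.0015 0.002 -0.07 -1;0.033 0.0015 0.002 -0.07 -1"}}

```text
t: 2.63
tool_pos: [0.4858, -0.39, 0.2113]
tcp_rot: [[0.48, 0.877, 0.001], [0.877, -0.48, -0.0], [-0.0, 0.001, -1.0]]
wrist_force: [0.6, -0.2, 0.5]
opening: 0.0854
finger_force: 0.0
```

Request:
{"api": "move_arm", "payload": {"increments": "0.033 0.0015 0.002 -0.07 -1;0.033 0.0015 0.002 -0.07 -1;0.033 0.0015 0.002 -0.07 -1;0.033 0.0015 0.002 -0.07 -1;0.033 0.0015 0.002 -0.07 -1"}}

```text
t: 3.05
tool_pos: [0.5507, -0.2389, 0.2014]
tcp_rot: [[0.15, 0.989, 0.001], [0.989, -0.15, -0.0], [-0.0, 0.001, -1.0]]
wrist_force: [-0.1, 0.1, 0.4]
opening: 0.0854
finger_force: 0.0
```

```bash
cat > w.py <<'E'
import sys
from h import *
f=imaging.grab_frame("wrist"); cv2.imwrite(f"pics/{sys.argv[1]}.png",f["image"])
for a in sys.argv[2:]:
    l,z=a.split(":")
    for q in finder.mark_of(l,f)[:2]: print(l,np.round(q["pixel"],1),round(q["confidence"],2),np.round(atz(f,q["pixel"],float(z)),4))
s=robot.sense(); print(s["t"],s["tool_pos"],np.round(s["joint_positions"],2),np.arctan2(s["tcp_rot"][1,0],s["tcp_rot"][0,0]))
E
python3 w.py w1 cover:.02 cover_grip:.02
python3 - <<'E'
from h import *
im=cv2.imread("pics/w1.png"); g=im.max(2)
m=(g<70).astype(np.uint8); n,lab,st,c=cv2.connectedComponentsWithStats(m)
for i in range(1,n):
    if st[i,4]>300: print(st[i],c[i])
E
```

```text
cover [325.4 148.5] 0.63 [ 0.5584 -0.211   0.02  ]
cover_grip [324.  197.5] 0.81 [ 0.5498 -0.2596  0.02  ]
3.2 [ 0.55036136 -0.23797716  0.20105925] [-0.53  0.19  1.7  -0.    1.25 -0.37] 1.4203954418652045
[181  40 103 148 350] [207.53142857  87.82571429]
[ 290  144   72   76 2890] [325.46747405 173.84636678]
[    0   259   640   141 44125] [322.54007932 355.45479887]
```

View pics/w1.png

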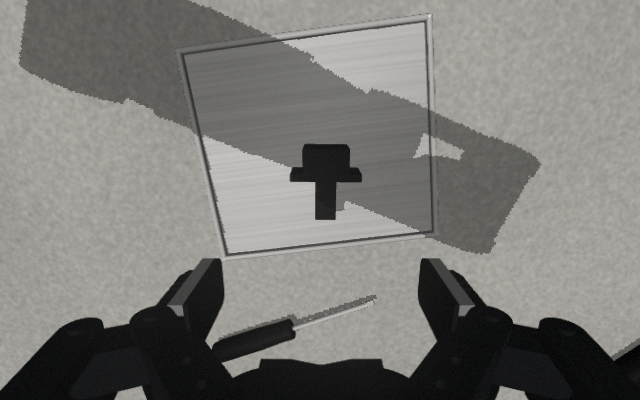

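```bash
python3 - <<'E'
from h import *
f=imaging.grab_frame("wrist"); g=f["image"].max(2)
m=(g<60).astype(np.uint8); n,lab,st,c=cv2.connectedComponentsWithStats(m)
for i in range(1,n):
    if 2000<st[i,4]<4000:
        pts=[]
        for r in range(146,219):
            xs=np.where(lab[r]==i)[0]
            if len(xs)and r%6==2 : print(r,xs.min(),xs.max())
            if len(xs): pts.append(((xs.min()+xs.max())/2,r))
        W=np.array([atz(f,p,.037)[:2] for p in pts])
        k=np.polyfit(W[:,1],W[:,0],1);print(k,"axis dir yaw",np.arctan2(-1,-k[0]), W[0],W[-1])
E
python3 pl.py 10 .5495 -.2600 .09
```

```text
146 305 347
152 303 350
158 303 349
164 304 349
170 293 359
176 291 362
182 292 361
188 317 336
194 317 336
200 317 336
206 316 335
212 316 335
218 317 335
[0.1524066  0.59044215] axis dir yaw -1.7220390821062055 [ 0.55874461 -0.20546562] [ 0.54858343 -0.27459195]
yaw0 1.418 turn 0.000 n=10 row: -0.0020 0.0002 0.0111 0.0000 F [-0.3 -0.4  0.2] op 0.0856
```

```bash
python3 pl.py 10 .5503 -.2605 .005
```

```text
yaw0 1.418 turn 0.000 n=10 row: -0.0021 0.0003 0.0196 0.0000 F [-0.3 -0.4  0.2] op 0.0856
```

Request:
{"api": "move_arm", "payload": {"increments": "-0.0042 0.0006 0.0196 0 -1;-0.0042 0.0006 0.0196 0 -1;-0.0042 0.0006 0.0196 0 -1;-0.0042 0.0006 0.0196 0 -1;-0.0042 0.0006 0.0196 0 -1", "newtons": 20}}

```text
t: 3.67
tool_pos: [0.5494, -0.2637, 0.1028]
tcp_rot: [[0.156, 0.988, 0.001], [0.988, -0.156, -0.001], [-0.001, 0.001, -1.0]]
wrist_force: [0.3, 0.2, -1.1]
opening: 0.0853
finger_force: 0.0
```

Request:
{"api": "move_arm", "payload": {"increments": "0 0 0.023 0 -0.5;0 0 0.023 0 -0.2;0 0 0.023 0 0;0 0 0.019 0 0;0 0 0.0098 0 0"}}

```text
t: 4.08
tool_pos: [0.5474, -0.2623, 0.0026]
tcp_rot: [[0.156, 0.988, -0.004], [0.988, -0.156, 0.002], [0.001, -0.004, -1.0]]
wrist_force: [-0.7, 0.3, -0.1]
opening: 0.0426
finger_force: 0.0
```

```bash
python3 w.py w2 cover_grip:.02 cover:.02; python3 pl.py 1 .5503 -.2605 .005
```

```text
cover_grip [329.4 282.5] 0.62 [ 0.5496 -0.2642  0.02  ]
cover_grip [332.6 148.6] 0.41 [ 0.5592 -0.2084  0.02  ]
4.2333 [ 0.54912266 -0.2624504   0.00510491] [-0.56  0.46  1.77 -0.    0.91 -0.41] 1.4152436963643336
yaw0 1.415 turn 0.000 n=1 row: 0.0021 0.0009 0.0001 0.0000 F [ 1.   0.5 -0.4] op 0.0422
```

View pics/w2.png

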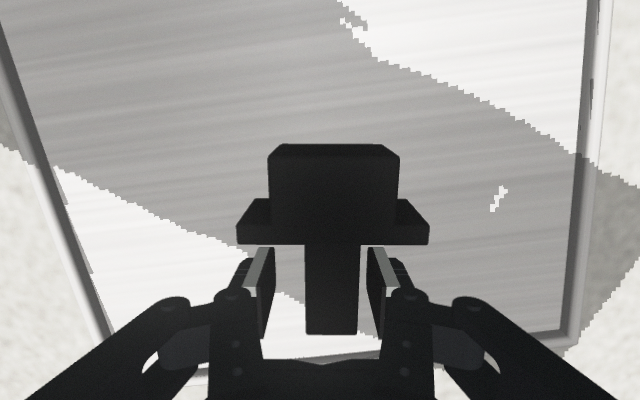

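Request:
{"api": "move_arm", "payload": {"increments": "0 0.002 0 0 0.3;0 0 0 0 0.6;0 0 0 0 1;0 0 0 0 1;0 0 0 0 1", "newtons": 20}}

```text
t: 4.65
tool_pos: [0.5533, -0.263, 0.0075]
tcp_rot: [[0.153, 0.988, 0.003], [0.988, -0.153, -0.003], [-0.002, 0.004, -1.0]]
wrist_force: [0.9, -0.6, 4.6]
opening: 0.0199
finger_force: 20.2
```

Request:
{"api": "move_arm", "payload": {"increments": "0 0 0 0 1;0 0 -0.015 0 1;0 0 -0.025 0 1;0 0 -0.025 0 1;0 0 -0.02 0 1"}}

```text
t: 5.07
tool_pos: [0.5513, -0.2612, 0.0913]
tcp_rot: [[0.153, 0.988, -0.001], [0.988, -0.153, 0.001], [0.001, -0.001, -1.0]]
wrist_force: [1.1, -0.1, -1.0]
opening: 0.0198
finger_force: 20.6
```

```bash
python3 w.py w3 cover_grip:.1 cover:.1; python3 - <<'E'
from h import *
f=imaging.grab_frame("scene"); a=cv2.imread("pics/w3.png")
b=cv2.resize(f["image"][150:290,180:340],(640,560))
cv2.imwrite("pics/c3.png",np.vstack([cv2.resize(a,(480,300)),cv2.resize(b,(480,300))]))
E
```

```text
cover_grip [324.2 275.1] 0.81 [ 0.5511 -0.264   0.1   ]
cover [320.8 146.7] 0.79 [ 0.5584 -0.2069  0.1   ]
5.2167 [ 0.55282743 -0.26222891  0.09205463] [-0.56  0.34  1.75  0.    1.06 -0.4 ] 1.4170176636689518
```

View pics/c3.png

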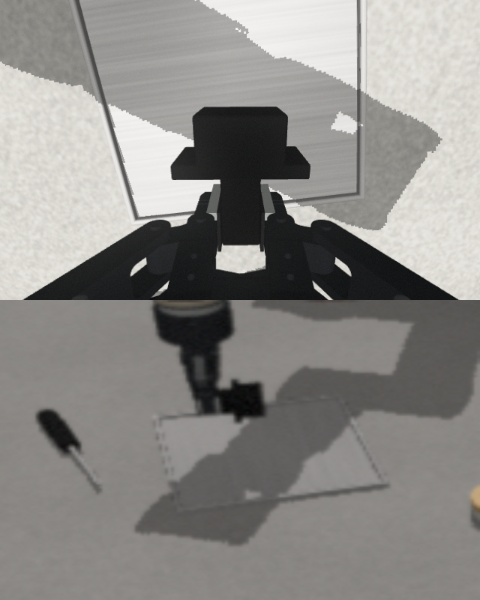

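```bash
python3 - <<'E'
from h import *
f=imaging.grab_frame("wrist"); s=robot.sense()
T=np.eye(4);T[:3,:3]=s["tcp_rot"];T[:3,3]=s["tool_pos"]
C=np.linalg.inv(T)@np.array(f["pose"]); y=1.4204
T1=np.eye(4);T1[:3,:3]=np.array([[np.cos(y),np.sin(y),0],[np.sin(y),-np.cos(y),0],[0,0,-1]]);T1[:3,3]=[.55036,-.23798,.20106]
f["pose"]=T1@C
for p in [(180,52),(431,16),(226,256),(437,234)]: print(p,atz(f,p,.01))
E
python3 pl.py 5 .556 -.205 .05 1.54; python3 pl.py 1 .556 -.205 .05 1.54
```

```text
(180, 52) [ 0.43833613 -0.10281912  0.01      ]
(431, 16) [ 0.6716292  -0.10758023  0.01      ]
(226, 256) [ 0.43321936 -0.31286784  0.01      ]
(437, 234) [ 0.66556043 -0.32186183  0.01      ]
yaw0 1.417 turn -0.123 n=5 row: 0.0112 -0.0000 0.0078 -0.0246 F [-0.1  0.5 -1.3] op 0.0196
yaw0 1.417 turn -0.123 n=1 row: 0.0560 -0.0029 0.0388 -0.1231 F [-0.1  0.5 -1.3] op 0.0196
```

Request:
{"api": "move_arm", "payload": {"increments": "0.0112 0 0.0078 -0.025 1;0.0112 0 0.0078 -0.025 1;0.0112 0 0.0078 -0.025 1;0.0112 0 0.0078 -0.025 1;0.0112 0 0.0078 -0.025 1"}}

```text
t: 5.73
tool_pos: [0.5566, -0.2039, 0.0494]
tcp_rot: [[0.026, 1.0, -0.002], [1.0, -0.026, 0.001], [0.001, -0.002, -1.0]]
wrist_force: [-0.5, -0.1, -1.0]
opening: 0.0194
finger_force: 20.6
```

Request:
{"api": "move_arm", "payload": {"increments": "0.004 0 0.013 0 1;0.004 0 0.013 0 1;0.004 0 0.01 0 1;0 0 0.0055 0 1;0 0 0 0 1"}}

```text
t: 6.15
tool_pos: [0.5569, -0.1937, 0.0084]
tcp_rot: [[0.029, 1.0, -0.002], [1.0, -0.029, 0.001], [0.001, -0.002, -1.0]]
wrist_force: [-0.4, -0.5, -1.3]
opening: 0.0197
finger_force: 20.6
```

```bash
python3 w.py w4 cover_grip:.02 cover:.02;  python3 pl.py 1 .556 -.205 .009 1.54
```

```text
cover_grip [320.4 273. ] 0.73 [ 0.5554 -0.1936  0.02  ]
cover [319.3 145.8] 0.69 [ 0.5566 -0.138   0.02  ]
6.3 [ 0.5583048  -0.19487075  0.01030562] [-0.45  0.42  1.81 -0.    0.9  -0.42] 1.5412460929569007
yaw0 1.541 turn 0.001 n=1 row: -0.0102 -0.0020 0.0013 0.0012 F [-0.  -0.2 -1.8] op 0.0200
```

View pics/w4.png

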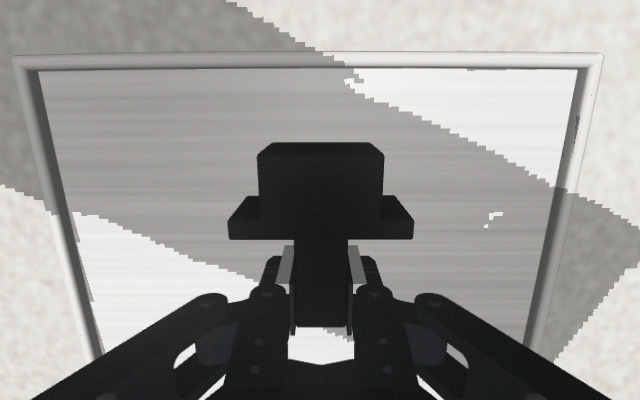

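```bash
python3 - <<'E'
from h import *
f=imaging.grab_frame("wrist"); s=robot.sense()
for p,z in [((320,52),.01),((320,62),.01),((320,70),.003),((320,142),.042)]: print(p,atz(f,p,z))
ys,P=[],[]
for _ in range(1): print(s["tool_pos"])
E
```

```text
(320, 52) [ 0.55928552 -0.10354326  0.01      ]
(320, 62) [ 0.55917345 -0.10725811  0.01      ]
(320, 70) [ 0.55909434 -0.10966256  0.003     ]
(320, 142) [ 0.55835415 -0.13540012  0.042     ]
[ 0.55841045 -0.19492083  0.01052467]
```

Request:
{"api": "move_arm", "payload": {"increments": "0.01 0 0.002 0 1;0.01 0 0 0 1;0.007 0 0 0 1;0.004 0 0 0 1;0.001 0 0 0 1"}}

```text
t: 6.77
tool_pos: [0.5585, -0.1633, 0.0085]
tcp_rot: [[0.025, 1.0, -0.001], [1.0, -0.025, -0.005], [-0.005, -0.0, -1.0]]
wrist_force: [-2.5, -8.3, -1.7]
opening: 0.0198
finger_force: 20.6
```

Request:
{"api": "move_arm", "payload": {"increments": "0.003 0 -0.004 0 1;0.003 0 -0.005 0 1;0.003 0 -0.005 0 1;0.004 0 -0.006 0 1;0.005 0 -0.006 0 1"}}

```text
t: 7.18
tool_pos: [0.5595, -0.1447, 0.0346]
tcp_rot: [[0.029, 1.0, 0.001], [1.0, -0.029, -0.002], [-0.002, 0.001, -1.0]]
wrist_force: [0.4, -5.0, -2.2]
opening: 0.0198
finger_force: 20.5
```

```bash
python3 w.py w5 cover_grip:.05 cover:.02;python3 - <<'E'
from h import *
f=imaging.grab_frame("scene"); a=cv2.imread("pics/w5.png")
b=f["image"][150:250,200:360]
cv2.imwrite("pics/c5.png",np.vstack([cv2.resize(a,(480,300)),cv2.resize(b,(480,300),interpolation=2)]))
E
```

```text
cover_grip [318.6 290.2] 0.97 [ 0.5569 -0.1508  0.05  ]
cover_grip [310.2 333. ] 0.22 [ 0.5524 -0.1729  0.05  ]
cover [320.7 170.6] 0.72 [ 0.5592 -0.1041  0.02  ]
7.3333 [ 0.56042377 -0.14328294  0.03546369] [-0.37  0.36  1.84  0.    0.94 -0.34] 1.5419632337742597
```

View pics/c5.png

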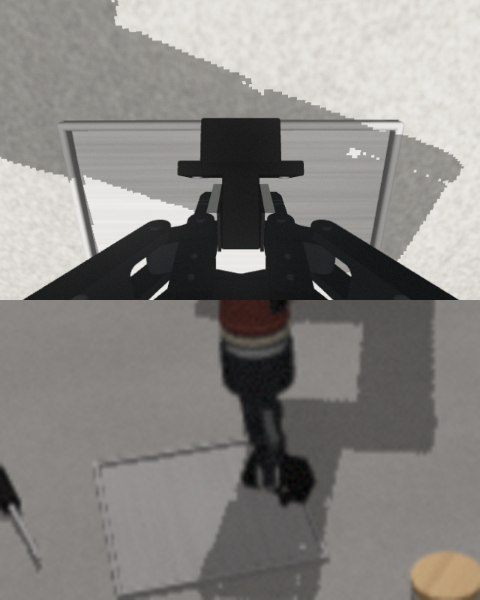

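Request:
{"api": "move_arm", "payload": {"increments": "0.006 0 -0.005 0 1;0.0066 0 -0.004 0 1;0.007 0 -0.003 0 1;0.0075 0 -0.002 0 1;0.0075 0 -0.001 0 1"}}

```text
t: 7.8
tool_pos: [0.5601, -0.1084, 0.049]
tcp_rot: [[0.029, 1.0, -0.0], [1.0, -0.029, 0.0], [0.0, -0.0, -1.0]]
wrist_force: [0.6, 0.4, -1.3]
opening: 0.0198
finger_force: 20.5
```

Request:
{"api": "move_arm", "payload": {"increments": "0.0075 0 0 0 1;0.006 0 0 0 1;0.005 0 0 0 1;0 0 0 0 1;0 0 0 0 1"}}

```text
t: 8.22
tool_pos: [0.5607, -0.0907, 0.0488]
tcp_rot: [[0.028, 1.0, -0.0], [1.0, -0.028, -0.0], [-0.0, -0.0, -1.0]]
wrist_force: [0.7, -0.4, -0.5]
opening: 0.0197
finger_force: 20.5
```

```bash
python3 w.py w6 cover_grip:.06 cover:.02;python3 - <<'E'
from h import *
f=imaging.grab_frame("scene"); a=cv2.imread("pics/w6.png")
b=f["image"][150:250,220:380]
cv2.imwrite("pics/c6.png",np.vstack([cv2.resize(a,(480,300)),cv2.resize(b,(480,300),interpolation=2)]))
E
```

```text
cover_grip [320.3 290.9] 0.61 [ 0.5588 -0.0999  0.06  ]
cover [318.3 169.3] 0.65 [ 0.5591 -0.0523  0.02  ]
8.3667 [ 0.56084343 -0.09140886  0.04896496] [-0.28  0.32  1.86 -0.    0.96 -0.26] 1.5415017346429072
```

View pics/c6.png

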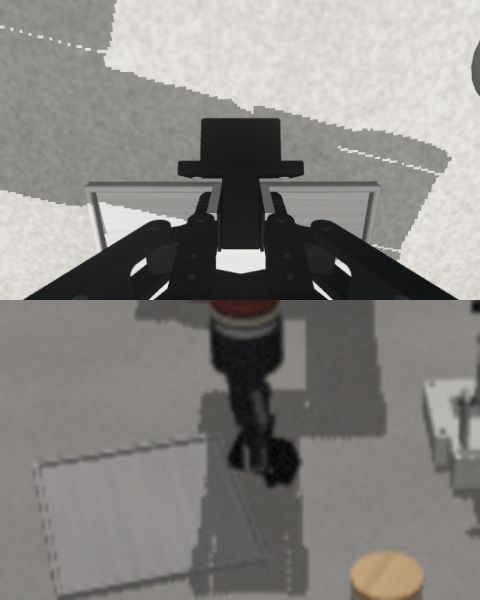

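```bash
cat > tilt.py <<'E'
from h import *
f=imaging.grab_frame("wrist"); s=robot.sense(); R=s["tcp_rot"]; g=s["tool_pos"]-.019*R[:,2]
def row(l,u,w,th):
    c,n=np.cos(th),np.sin(th); return proj(f,g+R[:,0]*(l*c+u*n)+R[:,1]*w-R[:,2]*(-l*n+u*c))
for d in range(0,100,10):
    t=np.radians(d); e=.0115
    print(d,"foottop",row(.056,e,.022,t).round(),"footbot",row(.056,e-.034,.022,t).round(),"flangeF",row(.032,e,.034,t).round(),"flangeG",row(.024,e,.034,t).round(),"gripend",row(-.014,e,.01,t).round())
im=f["image"].max(2)<60
for c in (270,260,250,240,280,300,320,340,380): print(c,np.where(im[:300,c])[0][[0]] if im[:300,c].any() else None, end=' ')
for r in range(150,250,10): x=np.where(im[r,:400])[0]; print(r,x.min() if len(x) else None,x.max() if len(x) else None)
E
python3 tilt.py
```

```text
0 foottop [390. 152.] footbot [374. 141.] flangeF [419. 219.] flangeG [418. 240.] gripend [349. 328.]
10 foottop [385. 145.] footbot [371. 149.] flangeF [415. 210.] flangeG [415. 231.] gripend [350. 327.]
20 foottop [380. 143.] footbot [368. 159.] flangeF [411. 204.] flangeG [412. 225.] gripend [351. 324.]
30 foottop [376. 146.] footbot [365. 172.] flangeF [408. 201.] flangeG [409. 220.] gripend [351. 320.]
40 foottop [372. 152.] footbot [364. 185.] flangeF [404. 201.] flangeG [406. 218.] gripend [351. 314.]
50 foottop [369. 161.] footbot [362. 200.] flangeF [401. 203.] flangeG [403. 218.] gripend [352. 308.]
60 foottop [367. 172.] footbot [361. 216.] flangeF [398. 207.] flangeG [401. 220.] gripend [352. 300.]
70 foottop [365. 185.] footbot [360. 232.] flangeF [395. 213.] flangeG [398. 224.] gripend [352. 291.]
80 foottop [363. 198.] footbot [360. 249.] flangeF [393. 220.] flangeG [396. 228.] gripend [352. 282.]
90 foottop [362. 213.] footbot [360. 267.] flangeF [391. 228.] flangeG [395. 234.] gripend [352. 274.]
270 [159] 260 [214] 250 [215] 240 [215] 280 [158] 300 [158] 320 [158] 340 [158] 380 [214] 150 None None
160 269 372
170 269 373
180 268 373
190 268 373
200 268 373
210 267 374
220 238 399
230 237 399
240 296 345
```

```bash
cat >> tilt.py <<'E'
from scipy.optimize import least_squares
def res(p):
    t,o,e=p
    return np.r_[row(.056+o,e,.022,t)-[372.5,158],row(.032+o,e,.034,t)-[399.5,214],row(.024+o,e,.034,t)[1]-236]
for t0 in (.2,.8):
    r=least_squares(res,[t0,0,.0115]); print(np.degrees(r.x[0]),r.x[1:],r.fun.round(1))
E
python3 tilt.py | tail -2
```

```text
16.754147193852646 [-0.0042677  -0.00736319] [ 1.3  2.4  1.5  0.8 -3.1]
16.754142171717028 [-0.0042677  -0.00736319] [ 1.3  2.4  1.5  0.8 -3.1]
```

Request:
{"api": "move_arm", "payload": {"increments": "-0.01 0 -0.012 0 1;-0.02 0 -0.008 0 1;-0.025 0 0 0 1;-0.02 0 0.004 0 1;-0.005 0 0.01 0 1"}}

```text
t: 8.93
tool_pos: [0.561, -0.1758, 0.0583]
tcp_rot: [[0.031, 0.999, 0.006], [0.999, -0.031, -0.004], [-0.004, 0.007, -1.0]]
wrist_force: [0.3, -0.3, -1.9]
opening: 0.0196
finger_force: 20.5
```

Request:
{"api": "move_arm", "payload": {"increments": "0 0 0.006 0 1;0 0 0.002 0 1;0 0 0.002 0 1;0 0 0.002 0 1;0 0 0.002 0 1"}}

```text
t: 9.35
tool_pos: [0.5585, -0.1701, 0.0408]
tcp_rot: [[0.028, 1.0, -0.0], [1.0, -0.028, 0.0], [0.0, -0.0, -1.0]]
wrist_force: [0.0, 0.8, 0.1]
opening: 0.0196
finger_force: 20.5
```

Request:
{"api": "move_arm", "payload": {"increments": "0 0 0.002 0 1;0 0 0.002 0 1;0 0 0 0 1;0 0 0 0 1;0 0 0 0 1"}}

```text
t: 9.77
tool_pos: [0.5586, -0.171, 0.0371]
tcp_rot: [[0.029, 1.0, 0.0], [1.0, -0.029, -0.0], [-0.0, 0.0, -1.0]]
wrist_force: [-0.3, -0.4, -1.0]
opening: 0.0201
finger_force: 20.5
```

Not touching yet; creep down further.

Request:
{"api": "move_arm", "payload": {"increments": "0 0 0.003 0 1;0 0 0.002 0 1;0 0 0 0 1;0 0 0 0 1;0 0 0 0 1"}}

```text
t: 10.18
tool_pos: [0.5584, -0.1711, 0.0319]
tcp_rot: [[0.029, 1.0, -0.0], [1.0, -0.029, 0.0], [0.0, -0.0, -1.0]]
wrist_force: [-0.4, -0.5, -1.6]
opening: 0.0194
finger_force: 20.5
```

Request:
{"api": "move_arm", "payload": {"increments": "0 0 0.003 0 1;0 0 0.002 0 1;0 0 0 0 1;0 0 0 0 1;0 0 0 0 1"}}

```text
t: 10.6
tool_pos: [0.5591, -0.1719, 0.0279]
tcp_rot: [[0.029, 1.0, 0.001], [1.0, -0.029, -0.001], [-0.001, 0.001, -1.0]]
wrist_force: [-1.3, -1.7, 4.3]
opening: 0.0198
finger_force: 21.2
```

Request:
{"api": "move_arm", "payload": {"increments": "0 0 0.002 0 1;0 0 0.001 0 1;0 0 0 0 1;0 0 0 0 1;0 0 0 0 1"}}

```text
t: 11.02
tool_pos: [0.5595, -0.173, 0.026]
tcp_rot: [[0.028, 1.0, 0.002], [1.0, -0.028, -0.003], [-0.003, 0.002, -1.0]]
wrist_force: [-3.5, -4.7, 8.9]
opening: 0.0195
finger_force: 21.9
```

Request:
{"api": "move_arm", "payload": {"increments": "0 0 -0.0065 0 1;0.01 0 0 0 1;0.01 0 0 0 1;0.002 0 0.001 0 1;0 0 0 0 1"}}

```text
t: 11.43
tool_pos: [0.5588, -0.1478, 0.029]
tcp_rot: [[0.027, 1.0, -0.001], [1.0, -0.027, 0.0], [0.0, -0.001, -1.0]]
wrist_force: [0.1, 0.3, -2.0]
opening: 0.0197
finger_force: 20.6
```

Request:
{"api": "move_arm", "payload": {"increments": "0.002 0 0 0 1;0.002 0 0 0 1;0.001 0 0 0 1;0 0 0 0 1;0 0 0 0 1"}}

```text
t: 11.85
tool_pos: [0.559, -0.1464, 0.0299]
tcp_rot: [[0.027, 1.0, -0.001], [1.0, -0.027, -0.004], [-0.004, -0.001, -1.0]]
wrist_force: [-2.4, -6.3, 2.5]
opening: 0.0199
finger_force: 21.0
```

Request:
{"api": "move_arm", "payload": {"increments": "0.002 0 -0.001 0 1;0.002 0 -0.0015 0 1;0.002 0 -0.0015 0 1;0.002 0 -0.0015 0 1;0 0 0 0 1"}}

```text
t: 12.27
tool_pos: [0.5592, -0.1377, 0.0353]
tcp_rot: [[0.028, 1.0, -0.001], [1.0, -0.028, -0.003], [-0.003, -0.001, -1.0]]
wrist_force: [-2.6, -5.8, 2.1]
opening: 0.02
finger_force: 21.5
```

Request:
{"api": "move_arm", "payload": {"increments": "0.002 0 -0.0012 0 1;0.002 0 -0.0012 0 1;0.002 0 -0.0012 0 1;0.002 0 -0.001 0 1;0 0 0 0 1"}}

```text
t: 12.68
tool_pos: [0.5606, -0.1307, 0.0406]
tcp_rot: [[0.028, 1.0, 0.002], [1.0, -0.028, -0.005], [-0.005, 0.002, -1.0]]
wrist_force: [0.2, -2.0, 2.8]
opening: 0.0198
finger_force: 28.5
```

Request:
{"api": "move_arm", "payload": {"increments": "0.0025 0 -0.0009 0 1;0.0025 0 -0.0008 0 1;0.0025 0 -0.0008 0 1;0.0025 0 -0.0006 0 1;0 0 0 0 1"}}

```text
t: 13.1
tool_pos: [0.5595, -0.1168, 0.0422]
tcp_rot: [[0.028, 1.0, -0.001], [1.0, -0.028, 0.001], [0.001, -0.001, -1.0]]
wrist_force: [-0.1, -1.1, -1.4]
opening: 0.02
finger_force: 27.9
```

Request:
{"api": "move_arm", "payload": {"increments": "0.0025 0 -0.0003 0 1;0.0025 0 -0.0002 0 1;0.0025 0 0 0 1;0.0025 0 0 0 1;0 0 0 0 1"}}

```text
t: 13.52
tool_pos: [0.5602, -0.1075, 0.0431]
tcp_rot: [[0.029, 1.0, -0.0], [1.0, -0.029, 0.0], [0.0, -0.0, -1.0]]
wrist_force: [-0.3, -1.2, -1.7]
opening: 0.0197
finger_force: 27.9
```

```bash
python3 - <<'E'
from h import *
f=imaging.grab_frame("wrist"); im=f["image"].max(2)<60; cv2.imwrite("pics/w7.png",f["image"])
for c in (250,300,320): print(c,np.where(im[:300,c])[0][0], end=' ')
for r in range(150,270,10): x=np.where(im[r,200:440])[0]; print(r,x.min()+200 if len(x) else None,x.max()+200 if len(x) else None)
E
```

```text
250 219 300 168 320 168 150 None None
160 None None
170 272 369
180 272 370
190 271 370
200 271 371
210 270 371
220 241 400
230 240 401
240 244 398
250 253 388
260 268 373
```

View pics/w7.png

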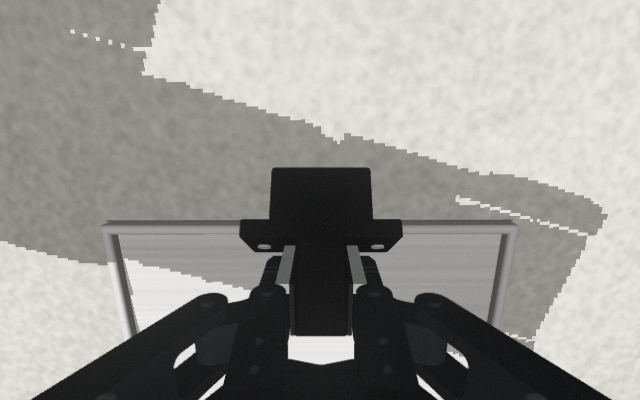

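Request:
{"api": "move_arm", "payload": {"increments": "-0.01 0 -0.012 0 1;-0.02 0 -0.004 0 1;-0.02 0 0 0 1;-0.01 0 0.006 0 1;0 0 0.006 0 1"}}

```text
t: 13.98
tool_pos: [0.5597, -0.1712, 0.0484]
tcp_rot: [[0.032, 0.999, 0.003], [0.999, -0.032, -0.002], [-0.002, 0.003, -1.0]]
wrist_force: [0.3, 0.7, -2.1]
opening: 0.02
finger_force: 27.8
```

Request:
{"api": "move_arm", "payload": {"increments": "0 0 0.003 0 1;0 0 0.002 0 1;0 0 0 0 1;0 0 0 0 1;0 0 0 0 1"}}

```text
t: 14.4
tool_pos: [0.5585, -0.1673, 0.042]
tcp_rot: [[0.028, 1.0, -0.0], [1.0, -0.028, 0.0], [0.0, -0.0, -1.0]]
wrist_force: [-0.7, 0.2, -0.8]
opening: 0.0197
finger_force: 27.8
```

Request:
{"api": "move_arm", "payload": {"increments": "0 0 0.002 0 1;0 0 0.002 0 1;0 0 0 0 1;0 0 0 0 1;0 0 0 0 1"}}

```text
t: 14.82
tool_pos: [0.5586, -0.168, 0.0382]
tcp_rot: [[0.029, 1.0, -0.0], [1.0, -0.029, 0.0], [0.0, -0.0, -1.0]]
wrist_force: [0.5, 0.1, -0.8]
opening: 0.0198
finger_force: 27.8
```

Request:
{"api": "move_arm", "payload": {"increments": "0 0 0.002 0 1;0 0 0.001 0 1;0 0 0 0 1;0 0 0 0 1;0 0 0 0 1", "newtons": 20}}

```text
t: 15.23
tool_pos: [0.5585, -0.1681, 0.0352]
tcp_rot: [[0.029, 1.0, -0.0], [1.0, -0.029, 0.0], [0.0, -0.0, -1.0]]
wrist_force: [-0.1, 0.3, -1.1]
opening: 0.0198
finger_force: 27.8
```

Request:
{"api": "move_arm", "payload": {"increments": "0 0 0.002 0 1;0 0 0.001 0 1;0 0 0 0 1;0 0 0 0 1;0 0 0 0 1"}}

```text
t: 15.65
tool_pos: [0.5591, -0.1685, 0.0333]
tcp_rot: [[0.029, 1.0, 0.001], [1.0, -0.029, -0.001], [-0.001, 0.001, -1.0]]
wrist_force: [-1.5, -1.2, 4.6]
opening: 0.0192
finger_force: 27.2
```

Request:
{"api": "move_arm", "payload": {"increments": "0 0 -0.004 0 1;0.01 0 0 0 1;0.01 0 0 0 1;0.006 0 0 0 1;0.002 0 0 0 1"}}

```text
t: 16.07
tool_pos: [0.5587, -0.138, 0.0355]
tcp_rot: [[0.027, 1.0, -0.002], [1.0, -0.027, 0.001], [0.001, -0.002, -1.0]]
wrist_force: [-0.4, -0.6, -2.2]
opening: 0.0197
finger_force: 26.6
```

Request:
{"api": "move_arm", "payload": {"increments": "0.002 0 0 0 1;0.002 0 0 0 1;0.002 0 0 0 1;0.002 0 0 0 1;0 0 0 0 1"}}

```text
t: 16.48
tool_pos: [0.5599, -0.1351, 0.037]
tcp_rot: [[0.027, 1.0, 0.0], [1.0, -0.027, -0.006], [-0.006, 0.001, -1.0]]
wrist_force: [-0.3, -7.9, 1.4]
opening: 0.0198
finger_force: 28.2
```

Request:
{"api": "move_arm", "payload": {"increments": "0.002 0 0 0 1;0.002 0 0 0 1;0 0 0 0 1;0 0 0 0 1;0 0 0 0 1"}}

```text
t: 16.9
tool_pos: [0.5602, -0.1338, 0.0379]
tcp_rot: [[0.026, 1.0, 0.001], [1.0, -0.026, -0.01], [-0.01, 0.001, -1.0]]
wrist_force: [-3.8, -13.3, 2.8]
opening: 0.0197
finger_force: 32.6
```

Request:
{"api": "move_arm", "payload": {"increments": "0.002 0 -0.001 0 1;0.002 0 -0.001 0 1;0 0 0 0 1;0 0 0 0 1;0 0 0 0 1"}}

```text
t: 17.32
tool_pos: [0.5613, -0.1307, 0.0407]
tcp_rot: [[0.026, 1.0, 0.003], [1.0, -0.026, -0.012], [-0.012, 0.003, -1.0]]
wrist_force: [-3.1, -14.3, 4.5]
opening: 0.0195
finger_force: 34.9
```

Request:
{"api": "move_arm", "payload": {"increments": "0.002 0 -0.0007 0 1;0.002 0 -0.0007 0 1;0.002 0 -0.0005 0 1;0 0 0 0 1;0 0 0 0 1"}}

```text
t: 17.73
tool_pos: [0.5616, -0.1253, 0.0434]
tcp_rot: [[0.025, 1.0, 0.003], [1.0, -0.025, -0.013], [-0.013, 0.003, -1.0]]
wrist_force: [-6.0, -15.0, 8.9]
opening: 0.0198
finger_force: 37.5
```

Request:
{"api": "move_arm", "payload": {"increments": "0.002 0 -0.0005 0 1;0.002 0 -0.0005 0 1;0.002 0 -0.0004 0 1;0 0 0 0 1;0 0 0 0 1"}}

```text
t: 18.15
tool_pos: [0.5619, -0.119, 0.0455]
tcp_rot: [[0.026, 1.0, 0.002], [1.0, -0.026, -0.013], [-0.012, 0.003, -1.0]]
wrist_force: [-6.1, -13.7, 13.1]
opening: 0.0199
finger_force: 38.3
```

Request:
{"api": "move_arm", "payload": {"increments": "0.002 0 -0.0005 0 1;0.002 0 -0.0004 0 1;0.002 0 -0.0003 0 1;0.002 0 0 0 1;0 0 0 0 1"}}

```text
t: 18.57
tool_pos: [0.5622, -0.1095, 0.047]
tcp_rot: [[0.026, 1.0, 0.002], [1.0, -0.026, -0.01], [-0.01, 0.003, -1.0]]
wrist_force: [-7.5, -10.4, 14.4]
opening: 0.0199
finger_force: 37.3
```

Request:
{"api": "move_arm", "payload": {"increments": "0.002 0 0 0 1;0.002 0 0 0 1;0.002 0 0 0 1;0.002 0 0 0 1;0 0 0 0 1"}}

```text
t: 18.98
tool_pos: [0.5623, -0.0994, 0.0464]
tcp_rot: [[0.028, 1.0, 0.002], [1.0, -0.028, -0.006], [-0.006, 0.003, -1.0]]
wrist_force: [-5.5, -6.5, 14.1]
opening: 0.0198
finger_force: 33.5
```

Request:
{"api": "move_arm", "payload": {"increments": "0.002 0 0 0 1;0.002 0 0 0 1;0.002 0 0.0003 0 1;0.002 0 0.0003 0 1;0 0 0 0 1"}}

```text
t: 19.4
tool_pos: [0.5625, -0.0898, 0.0443]
tcp_rot: [[0.029, 1.0, 0.003], [1.0, -0.029, -0.003], [-0.003, 0.003, -1.0]]
wrist_force: [-1.3, -3.0, 5.5]
opening: 0.0197
finger_force: 27.9
```

Request:
{"api": "move_arm", "payload": {"increments": "0.002 0 0.0003 0 1;0.002 0 0.0003 0 1;0.002 0 0.0003 0 1;0.002 0 0.0003 0 1;0 0 0 0 1"}}

```text
t: 19.82
tool_pos: [0.5634, -0.0813, 0.043]
tcp_rot: [[0.029, 1.0, 0.004], [1.0, -0.029, -0.003], [-0.002, 0.004, -1.0]]
wrist_force: [-0.1, -1.8, 6.5]
opening: 0.0196
finger_force: 27.7
```

```bash
python3 - <<'E'
from h import *
f=imaging.grab_frame("wrist"); im=f["image"].max(2)<60; cv2.imwrite("pics/w8.png",f["image"])
for c in (250,260,300,320): print(c,np.where(im[:300,c])[0][:1], end=' ')
for r in range(160,300,10): x=np.where(im[r,200:440])[0]; print(r,x.min()+200 if len(x) else None,x.max()+200 if len(x) else None)
E
sed -n 1,8p tilt.py > t2.py; python3 t2.py
```

```text
250 [239] 260 [236] 300 [218] 320 [218] 160 None None
170 None None
180 None None
190 None None
200 None None
210 None None
220 282 359
230 278 362
240 250 391
250 249 392
260 250 392
270 251 390
280 252 390
290 252 389
0 foottop [390. 152.] footbot [374. 141.] flangeF [419. 219.] flangeG [418. 240.] gripend [349. 328.]
10 foottop [385. 145.] footbot [371. 149.] flangeF [415. 210.] flangeG [415. 231.] gripend [350. 327.]
20 foottop [380. 143.] footbot [368. 159.] flangeF [411. 204.] flangeG [412. 225.] gripend [351. 324.]
30 foottop [376. 146.] footbot [365. 172.] flangeF [408. 201.] flangeG [409. 220.] gripend [351. 320.]
40 foottop [372. 152.] footbot [364. 185.] flangeF [404. 201.] flangeG [406. 218.] gripend [352. 314.]
50 foottop [369. 161.] footbot [362. 200.] flangeF [401. 203.] flangeG [403. 218.] gripend [352. 308.]
60 foottop [367. 172.] footbot [361. 216.] flangeF [398. 207.] flangeG [401. 220.] gripend [352. 300.]
70 foottop [365. 185.] footbot [360. 232.] flangeF [395. 213.] flangeG [398. 224.] gripend [352. 291.]
80 foottop [363. 198.] footbot [360. 249.] flangeF [393. 220.] flangeG [396. 228.] gripend [352. 282.]
90 foottop [362. 213.] footbot [360. 267.] flangeF [391. 228.] flangeG [395. 234.] gripend [352. 274.]
```

Request:
{"api": "move_arm", "payload": {"increments": "0 0 -0.01 0 1;0.012 0 -0.002 0 1;0.015 0 0 0 1;0.015 0 0 0 1;0.005 0 0 0 1"}}

```text
t: 20.33
tool_pos: [0.5618, -0.0304, 0.0527]
tcp_rot: [[0.028, 1.0, -0.001], [1.0, -0.028, 0.002], [0.002, -0.001, -1.0]]
wrist_force: [0.0, -0.4, -1.2]
opening: 0.0195
finger_force: 26.7
```

Request:
{"api": "move_arm", "payload": {"increments": "0 0 0.004 0 1;0 0 0.004 0 1;0 0 0.003 0 1;0 0 0 0 1;0 0 0 0 1"}}

```text
t: 20.75
tool_pos: [0.562, -0.0336, 0.0412]
tcp_rot: [[0.03, 1.0, -0.001], [1.0, -0.03, 0.0], [0.0, -0.001, -1.0]]
wrist_force: [-0.0, 0.4, -1.9]
opening: 0.0195
finger_force: 26.7
```

Request:
{"api": "move_arm", "payload": {"increments": "0 0 0.002 0 1;0 0 0.002 0 1;0 0 0.001 0 1;0 0 0 0 1;0 0 0 0 1"}}

```text
t: 21.17
tool_pos: [0.5624, -0.0332, 0.0368]
tcp_rot: [[0.029, 1.0, -0.0], [1.0, -0.029, 0.0], [0.0, -0.0, -1.0]]
wrist_force: [0.4, -0.2, -0.5]
opening: 0.02
finger_force: 26.7
```

Request:
{"api": "move_arm", "payload": {"increments": "0 0 0.002 0 1;0 0 0.001 0 1;0 0 0 0 1;0 0 0 0 1;0 0 0 0 1"}}

```text
t: 21.58
tool_pos: [0.5625, -0.0331, 0.0339]
tcp_rot: [[0.029, 1.0, -0.0], [1.0, -0.029, 0.0], [0.0, -0.0, -1.0]]
wrist_force: [-0.4, -0.1, -2.0]
opening: 0.0198
finger_force: 26.7
```

Request:
{"api": "move_arm", "payload": {"increments": "0 0 0.002 0 1;0 0 0.001 0 1;0 0 0 0 1;0 0 0 0 1;0 0 0 0 1"}}

```text
t: 22.0
tool_pos: [0.563, -0.033, 0.0331]
tcp_rot: [[0.029, 1.0, -0.0], [1.0, -0.029, -0.0], [-0.0, -0.0, -1.0]]
wrist_force: [-3.5, 0.9, 9.9]
opening: 0.0194
finger_force: 28.3
```

Request:
{"api": "move_arm", "payload": {"increments": "0 0 0.001 0 1;0 0 -0.001 0 0.6;0 0 -0.001 0 0.4;0 0 0 0 0.2;0 0 0 0 0"}}

```text
t: 22.42
tool_pos: [0.5627, -0.0332, 0.032]
tcp_rot: [[0.029, 1.0, 0.001], [1.0, -0.029, -0.0], [-0.0, 0.001, -1.0]]
wrist_force: [0.6, 0.9, -0.1]
opening: 0.0423
finger_force: 0.0
```

Request:
{"api": "move_arm", "payload": {"increments": "0 0 -0.01 0 0;0 0 -0.015 0 -0.1;0 0 -0.02 0 -0.1;0 0 -0.02 0 -0.1;-0.002 0 -0.015 0 -0.1"}}

```text
t: 22.83
tool_pos: [0.5631, -0.035, 0.1139]
tcp_rot: [[0.029, 1.0, 0.002], [1.0, -0.029, -0.0], [-0.0, 0.002, -1.0]]
wrist_force: [0.8, -0.2, 1.0]
opening: 0.0472
finger_force: 0.0
```

```bash
python3 w.py w9 cover_grip:.056 cover:0; python3 - <<'E'
from h import *
f=imaging.grab_frame("scene"); a=cv2.imread("pics/w9.png"); t=imaging.grab_frame("top")
cv2.imwrite("pics/t9.png",t["image"]); cv2.imwrite("pics/s9.png",f["image"])
for l,z in (("cover_grip",.056),("cover",0),("socket",.04)):
  for g in(f,t): print(l,[(np.round(q["pixel"]),round(q["confidence"],2),np.round(atz(g,q["pixel"],z),4)) for q in finder.mark_of(l,g)[:1]])
b=cv2.resize(f["image"][140:250,240:400],(480,330),interpolation=2);c=cv2.resize(t["image"][150:270,200:360],(320,240),interpolation=2)
o=np.zeros((600,800,3),np.uint8); o[:270,:432]=cv2.resize(a,(432,270)); o[270:600,:480]=b; o[270:510,480:]=c
cv2.imwrite("pics/c9.png",o)
E
```

```text
cover_grip [318.6 223.8] 0.76 [ 0.5604 -0.0378  0.056 ]
cover [318.5 201.7] 0.73 [ 0.56   -0.0397  0.    ]
22.9833 [ 0.56394017 -0.03545901  0.11378704] [-0.19  0.22  1.85  0.    1.07 -0.16] 1.5415100660197127
cover_grip [(array([318., 200.]), 0.72, array([ 0.5662, -0.0436,  0.056 ]))]
cover_grip [(array([331., 219.]), 0.43, array([ 0.5525, -0.0409,  0.056 ]))]
cover [(array([322., 215.]), 0.54, array([ 0.5781, -0.0328,  0.    ]))]
cover [(array([258., 205.]), 0.73, array([0.6011, 0.1797, 0.    ]))]
socket [(array([374., 186.]), 0.74, array([0.5223, 0.1762, 0.04  ]))]
socket [(array([254., 228.]), 0.92, array([0.5274, 0.1829, 0.04  ]))]
```

View pics/c9.png

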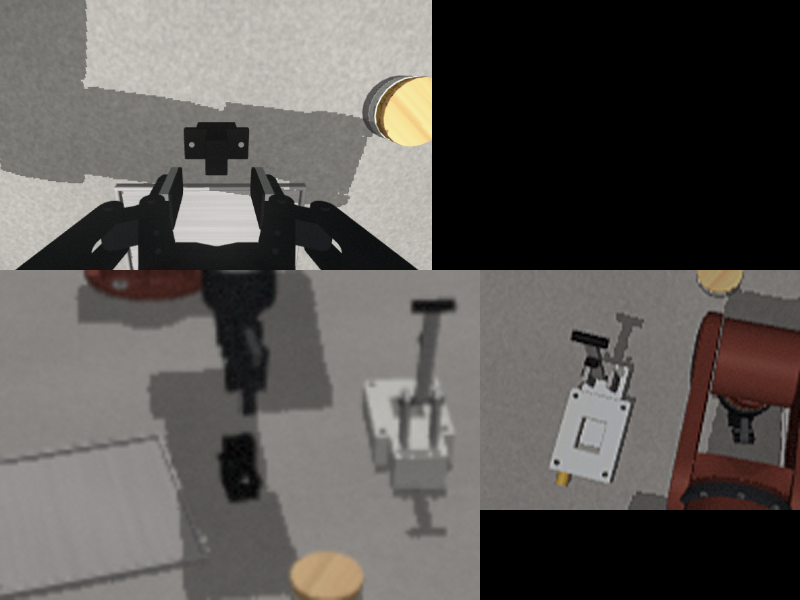

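```bash
cat > fit.py <<'E'
from h import *
from scipy.optimize import minimize
f=imaging.grab_frame("wrist"); s=robot.sense()
m=(f["image"].max(2)<60).astype(np.uint8)
V=np.zeros_like(m); V[140:244,200:440]=1; V[244:285,276:362]=1
B=[(.022,0,.024),(.034,.024,.032),(.01,.032,.07)]
def sil(p):
    x,y,a=p; o=np.zeros_like(m); c,n=np.cos(a),np.sin(a)
    for w,z0,z1 in B:
        P=[proj(f,[x+c*u-n*v,y+n*u+c*v,z])for u in(-w,w)for v in(-.017,.017)for z in(z0,z1)]
        cv2.fillConvexPoly(o,cv2.convexHull((np.array(P,np.float32)*16).astype(np.int32)),1,shift=4)
    return o
cost=lambda p:1-(sil(p)&m&V).sum()/((sil(p)|m)&V).sum()
r=minimize(cost,[.561,-.039,-.03],method="Nelder-Mead",options=dict(initial_simplex=[[.561,-.039,-.03],[.566,-.039,-.03],[.561,-.044,-.03],[.561,-.039,.05]]))
print(r.x,r.fun, s["tool_pos"])
R=s["tcp_rot"]; print("tool-frame offset",R.T@(np.r_[r.x[:2],.056]-s["tool_pos"]))
E
python3 fit.py
```

```text
[ 0.5614193  -0.03867081 -0.03725591] 0.0673439292151401 [ 0.56189959 -0.03497892  0.11105462]
tool-frame offset [-0.00371747 -0.00029076  0.05505423]
```

Request:
{"api": "move_arm", "payload": {"increments": "0.015 -0.004 -0.025 0 -0.1;0.03 -0.006 -0.025 0 -0.1;0.035 -0.01 -0.025 0 -0.1;0.035 -0.01 -0.02 0 -0.1;0.025 -0.008 -0.01 0 -0.1"}}

```text
t: 23.85
tool_pos: [0.5299, 0.1063, 0.2188]
tcp_rot: [[0.029, 1.0, 0.005], [1.0, -0.029, 0.001], [0.002, 0.005, -1.0]]
wrist_force: [0.6, -0.1, 0.1]
opening: 0.0471
finger_force: 0.0
```

Request:
{"api": "move_arm", "payload": {"increments": "0.01 0 0 0 -0.1;0 0 0 0 -0.1;0 0 0 0 -0.1;0 0 0 0 -0.1;0 0 0 0 -0.1"}}

```text
t: 24.27
tool_pos: [0.5289, 0.1125, 0.214]
tcp_rot: [[0.031, 1.0, -0.003], [1.0, -0.031, -0.001], [-0.001, -0.003, -1.0]]
wrist_force: [-0.1, -0.4, -0.5]
opening: 0.0471
finger_force: 0.0
```

```bash
cat > cell.py <<'E'
from h import *
f=imaging.grab_frame("wrist"); s=robot.sense(); cv2.imwrite("pics/cell.png",f["image"])
print(s["t"],s["tool_pos"])
for l,z in (("socket",.04),("cell",0),("clamp_pivot",.1),("clamp_bar",.22)):
  print(l,[(np.round(q["pixel"]),round(q["confidence"],2),np.round(atz(f,q["pixel"],z),4)) for q in finder.mark_of(l,f)[:1]])
print(finder.find_in("cell",f)[:1])
im=f["image"]; g=cv2.cvtColor(im,cv2.COLOR_BGR2GRAY)
print(cv2.resize(g,(64,40),interpolation=3)[:30,10:60].tolist())
E
python3 cell.py
```

```text
24.3167 [0.52900015 0.11256095 0.21418527]
socket [(array([306., 107.]), 0.55, array([0.5156, 0.1807, 0.04  ]))]
cell [(array([310., 108.]), 0.68, array([0.5175, 0.1787, 0.    ]))]
clamp_pivot [(array([405., 135.]), 0.82, array([0.593 , 0.1588, 0.1   ]))]
clamp_bar [(array([556., 179.]), 0.8, array([0.6289, 0.1508, 0.22  ]))]
[{'bbox': [226.3, 41.7, 378.2, 200.0], 'confidence': 0.62}]
[[169, 169, 167, 167, 168, 169, 166, 167, 164, 163, 163, 165, 168, 166, 165, 169, 164, 163, 162, 167, 166, 168, 163, 168, 166, 166, 164, 166, 165, 165, 166, 167, 168, 170, 170, 166, 168, 170, 175, 172, 170, 171, 172, 173, 168, 172, 169, 167, 165, 164], [173, 167, 173, 170, 170, 165, 167, 168, 168, 166, 167, 167, 165, 169, 169, 166, 166, 164, 163, 164, 167, 168, 165, 166, 165, 169, 162, 165, 167, 167, 168, 163, 166, 162, 167, 167, 171, 171, 174, 170, 174, 174, 169, 172, 171, 172, 168, 169, 169, 166], [171, 171, 174, 167, 169, 170, 168, 165, 166, 169, 164, 167, 168, 166, 166, 167, 163, 165, 164, 168, 167, 168, 166, 166, 167, 167, 166, 168, 164, 168, 167, 165, 166, 167, 168, 172, 171, 170, 171, 170, 171, 1
[... 6008 characters left out ...]
05, 106, 103, 105, 105, 106, 107, 105, 105, 106, 89, 27, 66, 43, 22, 97, 107, 106, 111, 123, 139, 156, 147, 138, 137, 34, 30, 70, 31, 110, 166, 167, 165, 169, 171, 171, 171, 134, 114, 152, 200, 211, 211, 207, 207, 193, 172, 171], [102, 105, 105, 106, 105, 106, 105, 103, 106, 105, 106, 103, 45, 39, 81, 25, 22, 100, 121, 154, 166, 170, 170, 90, 38, 37, 36, 21, 20, 71, 53, 38, 158, 169, 167, 171, 172, 174, 169, 166, 117, 192, 207, 199, 210, 211, 208, 188, 169, 171], [103, 104, 106, 105, 103, 103, 88, 87, 105, 107, 98, 31, 23, 22, 73, 26, 31, 168, 169, 171, 169, 171, 120, 37, 24, 20, 20, 20, 20, 73, 22, 23, 31, 123, 168, 171, 150, 141, 163, 173, 166, 191, 212, 208, 199, 212, 204, 170, 169, 170]]
```

```bash
cat > cfit.py <<'E'
from h import *
from scipy.optimize import minimize
f=imaging.grab_frame("wrist"); s=robot.sense()
g=cv2.cvtColor(f["image"],cv2.COLOR_BGR2GRAY).astype(float)
def q(x,y,a,w,h,z=.04):
    c,n=np.cos(a),np.sin(a); return np.array([proj(f,[x+c*u-n*v,y+n*u+c*v,z])for u,v in((-w,-h),(w,-h),(w,h),(-w,h))],np.float32)
m=(g>190).astype(np.uint8); V=np.zeros_like(m); V[20:200,200:352]=1
def fill(P):
    o=np.zeros_like(m); cv2.fillConvexPoly(o,(P*16).astype(np.int32),1,shift=4); return o
m2=cv2.morphologyEx(m,cv2.MORPH_CLOSE,np.ones((5,5)))
def cost(p):
    W=V&(1-fill(q(*p,.026,.021))); o=fill(q(*p,.06,.045)); return 1-(o&m2&W).sum()/((o|m2)&W).sum()
best=None
for a0 in(-.15,-.25,-.35):
    r=minimize(cost,[.517,.18,a0],method="Nelder-Mead",options=dict(initial_simplex=[[.517,.18,a0],[.525,.18,a0],[.517,.188,a0],[.517,.18,a0+.08]]))
    if best is None or r.fun<best.fun: best=r
p=best.x; print(p,best.fun,q(*p,.06,.045).round().tolist()); print("hole",q(*p,.023,.018).round(1).tolist())
# hole refine: gradient magnitude along hole outline
G=cv2.GaussianBlur(np.hypot(cv2.Sobel(g,6,1,0),cv2.Sobel(g,6,0,1)),(3,3),0)
def hc(p):
    P=q(*p,.023,.018); t=np.linspace(0,1,60); L=np.vstack([P[i]+(P[(i+1)%4]-P[i])*t[:,None] for i in range(4)]).astype(np.float32)
    return -cv2.remap(G.astype(np.float32),L[:,0].copy(),L[:,1].copy(),1).mean()
r=minimize(hc,p,method="Nelder-Mead",options=dict(initial_simplex=[p,p+[.003,0,0],p+[0,.003,0],p+[0,0,.03]])); print("hole fit",r.x,hc(p),r.fun)
print(s["tool_pos"],s["t"])
x0,y0=q(*p,.023,.018).min(0).astype(int)-6; x1,y1=q(*p,.023,.018).max(0).astype(int)+7
print(g[y0:y1:2,x0:x1:2].astype(int).tolist())
E
python3 cfit.py
```

```text
[ 0.5156869   0.18061046 -0.24788995] 0.03393639734801668 [[234.0, 142.0], [357.0, 169.0], [381.0, 73.0], [249.0, 41.0]]
hole [[277.20001220703125, 122.19999694824219], [325.3999938964844, 133.0], [334.1000061035156, 93.9000015258789], [284.5, 82.4000015258789]]
hole fit [ 0.51546461  0.18052401 -0.25522529] -239.56944 -240.3037109375
[0.52935008 0.113527   0.2153134 ] 24.6167
[[239, 240, 241, 239, 239, 240, 241, 239, 240, 240, 240, 240, 241, 240, 239, 239, 239, 239, 239, 240, 240, 241, 240, 239, 240, 240, 240, 240, 241, 241, 240, 240, 240, 240, 239], [241, 240, 240, 239, 240, 240, 240, 240, 240, 240, 241, 239, 240, 239, 240, 240, 240, 240, 240, 240, 240, 239, 240, 240, 240, 240, 241, 240, 240, 239, 240, 241, 239, 240, 240], [240, 241, 240, 241, 240, 240, 230, 231, 235, 238, 241, 240, 240, 240, 240, 240, 240, 240, 240, 240, 240, 240, 240, 239, 241, 241, 240, 241, 240, 240, 240, 240, 240, 239, 240], [239, 239, 240, 241, 240, 239, 214, 188, 197, 207, 203, 226, 233, 240, 240, 241, 240, 240, 241, 240, 240, 239, 240, 240, 240, 240, 240, 240, 240, 239, 241, 241, 240, 239, 240], [240, 240, 
[... 4230 characters left out ...]
39, 240, 240, 240, 240, 241, 240, 240, 240, 240, 240, 239, 240, 241, 240, 240, 239, 240, 238, 231, 226, 221, 210, 202, 175, 128, 111, 230, 239, 240, 240, 240, 239, 239], [240, 240, 241, 240, 240, 240, 240, 240, 240, 240, 239, 240, 239, 240, 240, 241, 241, 240, 240, 240, 240, 240, 239, 238, 237, 232, 225, 219, 232, 239, 240, 240, 241, 241, 241], [240, 240, 239, 240, 240, 240, 240, 240, 239, 240, 240, 239, 239, 240, 240, 241, 240, 240, 240, 240, 240, 240, 240, 240, 240, 240, 240, 239, 239, 240, 240, 240, 240, 240, 240], [240, 240, 239, 240, 240, 240, 240, 240, 240, 240, 240, 240, 240, 240, 240, 240, 241, 240, 240, 240, 240, 240, 240, 240, 240, 241, 240, 240, 240, 239, 241, 240, 240, 240, 239]]
```

```bash
for i in 1 2; do python3 cfit.py | grep -v '^\[\['; done; python3 pl.py 8 .5612 -.0387 .11 1.534
```

```text
[ 0.51576052  0.18058283 -0.24970113] 0.03383162863886702 [[234.0, 142.0], [356.0, 169.0], [381.0, 73.0], [249.0, 41.0]]
hole [[277.29998779296875, 122.4000015258789], [325.3999938964844, 133.1999969482422], [334.20001220703125, 94.0999984741211], [284.6000061035156, 82.5999984741211]]
hole fit [ 0.51550151  0.18058344 -0.24762153] -240.09564 -241.39785766601562
[0.52935055 0.11365734 0.21541457] 24.6667
[ 0.51564976  0.18056381 -0.24889655] 0.03319455384269154 [[234.0, 142.0], [356.0, 169.0], [381.0, 73.0], [249.0, 42.0]]
hole [[277.20001220703125, 122.5], [325.29998779296875, 133.39999389648438], [334.0, 94.30000305175781], [284.3999938964844, 82.80000305175781]]
hole fit [ 0.51547511  0.18051924 -0.24838715] -241.2874 -241.8430633544922
[0.52936886 0.11376606 0.21548313] 24.7167
yaw0 1.541 turn 0.007 n=8 row: -0.0189 0.0046 0.0132 0.0009 F [ 0.7  0.4 -0.2] op 0.0473
```

Request:
{"api": "move_arm", "payload": {"increments": "-0.019 0.0046 0.006 0.001 -0.1;-0.03 0.0075 0.01 0.001 -0.1;-0.035 0.009 0.015 0.001 -0.1;-0.035 0.009 0.025 0.002 -0.1;-0.022 0.005 0.03 0.002 -0.1"}}

```text
t: 25.13
tool_pos: [0.5627, -0.0293, 0.1329]
tcp_rot: [[0.037, 0.999, 0.007], [0.999, -0.037, -0.002], [-0.002, 0.007, -1.0]]
wrist_force: [0.5, 0.7, 0.5]
opening: 0.0469
finger_force: 0.0
```

Request:
{"api": "move_arm", "payload": {"increments": "-0.01 0.0015 0.02 0 -0.1;0 0 0 0 -0.1;0 0 0 0 -0.1;0 0 0 0 -0.1;0 0 0 0 -0.1"}}

```text
t: 25.55
tool_pos: [0.5623, -0.0355, 0.113]
tcp_rot: [[0.035, 0.999, 0.004], [0.999, -0.035, -0.0], [-0.0, 0.004, -1.0]]
wrist_force: [0.5, -0.2, 1.0]
opening: 0.047
finger_force: 0.0
```

```bash
python3 fit.py; python3 fit.py;
```

```text
[ 0.56158908 -0.03889822 -0.03579619] 0.06363027461486936 [ 0.56226165 -0.03546162  0.11303239]
tool-frame offset [-0.00343795 -0.00077579  0.057031  ]
[ 0.56164001 -0.03890924 -0.03556326] 0.06415410385259634 [ 0.5621119  -0.03550226  0.11289058]
tool-frame offset [-0.00339708 -0.00056138  0.05689036]
```

Request:
{"api": "move_arm", "payload": {"increments": "-0.0034 -0.0006 0.015 0 -0.1;0 0 0.025 0 -0.1;0 0 0.02 0 -0.1;0 0 0.012 0 -0.1;0 0 0.004 0 -0.1"}}

```text
t: 26.07
tool_pos: [0.5586, -0.0388, 0.0333]
tcp_rot: [[0.035, 0.999, -0.003], [0.999, -0.035, 0.001], [0.001, -0.003, -1.0]]
wrist_force: [-0.5, -0.6, -0.0]
opening: 0.0473
finger_force: 0.0
```

Request:
{"api": "move_arm", "payload": {"increments": "0 0 0 0 0;0 0 0 0 0.3;0 0 0 0 0.6;0 0 0 0 1;0 0 0 0 1", "newtons": 60}}

```text
t: 26.48
tool_pos: [0.5616, -0.0399, 0.0365]
tcp_rot: [[0.036, 0.999, 0.003], [0.999, -0.036, -0.0], [-0.0, 0.003, -1.0]]
wrist_force: [0.1, 0.2, 3.1]
opening: 0.0192
finger_force: 59.9
```

Request:
{"api": "move_arm", "payload": {"increments": "0 0 0 0 1;0 0 -0.005 0 1;0 0 -0.02 0 1;0 0 -0.035 0 1;0 0 -0.025 0 1"}}

```text
t: 26.9
tool_pos: [0.559, -0.0396, 0.1205]
tcp_rot: [[0.036, 0.999, -0.002], [0.999, -0.036, 0.0], [0.0, -0.002, -1.0]]
wrist_force: [1.9, -0.4, 0.7]
opening: 0.0191
finger_force: 59.3
```

```bash
python3 pl.py 7 .5156 .1805 .123 1.321
```

```text
yaw0 1.535 turn 0.214 n=7 row: 0.0305 -0.0102 -0.0003 0.0305 F [ 1.9 -0.4  0.7] op 0.0191
```

Request:
{"api": "move_arm", "payload": {"increments": "0.015 -0.005 0 0.015 1;0.025 -0.0085 0 0.03 1;0.032 -0.01 0 0.03 1;0.035 -0.01 0 0.03 1;0.035 -0.01 0 0.03 1"}}

```text
t: 27.32
tool_pos: [0.5284, 0.1064, 0.1194]
tcp_rot: [[0.173, 0.985, -0.002], [0.985, -0.173, -0.0], [-0.001, -0.002, -1.0]]
wrist_force: [0.8, 0.4, -1.3]
opening: 0.0193
finger_force: 59.4
```

Request:
{"api": "move_arm", "payload": {"increments": "0.032 -0.01 0 0.03 1;0.025 -0.009 0 0.03 1;0.012 -0.004 0 0.019 1;0 0 0 0 1;0 0 0 0 1"}}

```text
t: 27.73
tool_pos: [0.5196, 0.178, 0.1193]
tcp_rot: [[0.245, 0.97, -0.001], [0.97, -0.245, -0.001], [-0.001, -0.001, -1.0]]
wrist_force: [0.4, -1.2, -1.0]
opening: 0.0196
finger_force: 59.4
```

Request:
{"api": "move_arm", "payload": {"increments": "0 0 0 0 1;0 0 0 0 1;0 0 0 0 1;0 0 0 0 1;0 0 0 0 1"}}

```text
t: 28.15
tool_pos: [0.5207, 0.177, 0.1198]
tcp_rot: [[0.249, 0.969, -0.0], [0.969, -0.249, -0.0], [-0.0, -0.0, -1.0]]
wrist_force: [0.3, -1.1, -1.6]
opening: 0.0192
finger_force: 59.4
```

```bash
python3 pl.py 1 .5156 .1805 .082 1.321; python3 - <<'E'
from h import *
print(robot.sense()["tool_pos"])
E
```

```text
yaw0 1.320 turn -0.001 n=1 row: 0.0022 -0.0058 0.0378 -0.0013 F [ 0.3 -1.1 -1.6] op 0.0192
[0.52067092 0.17695621 0.11979257]
```

Request:
{"api": "move_arm", "payload": {"increments": "0.0022 -0.0058 0.005 0 1;0 0 0.015 0 1;0 0 0.012 0 1;0 0 0.006 0 1;0 0 0 0 1"}}

```text
t: 28.57
tool_pos: [0.5132, 0.1808, 0.0792]
tcp_rot: [[0.247, 0.969, -0.005], [0.969, -0.247, -0.001], [-0.002, -0.005, -1.0]]
wrist_force: [-0.6, 0.9, -0.9]
opening: 0.0194
finger_force: 59.4
```

Request:
{"api": "move_arm", "payload": {"increments": "0 0 0 0 1;0 0 0 0 1;0 0 0 0 1;0 0 0 0 1;0 0 0 0 1"}}

```text
t: 28.98
tool_pos: [0.516, 0.1813, 0.0824]
tcp_rot: [[0.247, 0.969, 0.001], [0.969, -0.247, 0.0], [0.001, 0.001, -1.0]]
wrist_force: [-0.3, -0.3, -1.1]
opening: 0.0195
finger_force: 59.4
```

```bash
python3 pl.py 1 .5156 .1805 .076 1.321; python3 fit.py; python3 - <<'E'
from h import *
f=imaging.grab_frame("wrist"); cv2.imwrite("pics/h1.png",f["image"]); g=cv2.cvtColor(f["image"],cv2.COLOR_BGR2GRAY)
print(cv2.resize(g[120:300,200:440],(48,36),interpolation=3).tolist())
E
```

```text
yaw0 1.321 turn -0.000 n=1 row: -0.0009 -0.0002 0.0064 -0.0002 F [-0.3 -0.3 -1.1] op 0.0195
[ 0.561 -0.039 -0.03 ] 1.0 [0.51583769 0.18133587 0.08231457]
tool-frame offset [-0.20232519  0.09824634  0.02630897]
[[177, 174, 174, 175, 177, 176, 177, 180, 179, 175, 169, 172, 175, 181, 177, 173, 176, 172, 174, 174, 181, 178, 175, 177, 177, 177, 181, 180, 178, 183, 180, 181, 177, 176, 182, 185, 177, 171, 173, 175, 174, 170, 178, 178, 173, 170, 175, 173], [174, 174, 184, 179, 174, 172, 178, 177, 181, 176, 170, 169, 174, 179, 179, 173, 177, 176, 175, 175, 181, 182, 180, 178, 178, 174, 179, 173, 174, 178, 174, 180, 174, 176, 177, 181, 173, 170, 174, 171, 175, 171, 180, 179, 175, 170, 169, 176], [172, 173, 182, 181, 177, 173, 181, 177, 183, 176, 174, 171, 175, 178, 182, 177, 175, 177, 176, 179, 178, 185, 186, 181, 177, 180, 177, 174, 172, 173, 174, 177, 170, 177, 181, 177, 178, 173, 175, 173, 174, 174, 174, 174, 170, 173, 174, 180], [172, 174, 181, 180, 176, 174, 179, 178, 176, 174, 179, 179, 177, 179, 178, 187, 181, 176, 181, 185, 182, 185, 183, 177, 177, 182, 183, 180, 175, 174, 176, 176, 17
[... 6607 characters left out ...]
, 78, 30, 22, 22, 22, 47, 174, 102, 51, 68, 172, 163, 109, 106, 102, 107], [183, 178, 179, 180, 178, 208, 241, 178, 91, 129, 202, 60, 29, 29, 27, 26, 51, 119, 32, 21, 21, 20, 20, 19, 18, 18, 17, 19, 19, 21, 80, 87, 23, 20, 21, 21, 21, 90, 179, 127, 53, 82, 178, 160, 109, 109, 106, 108], [171, 136, 115, 120, 147, 198, 242, 242, 232, 240, 85, 29, 36, 37, 32, 25, 23, 78, 32, 19, 20, 19, 19, 18, 17, 17, 18, 18, 18, 21, 72, 29, 19, 22, 24, 25, 22, 23, 136, 172, 158, 169, 173, 141, 75, 71, 76, 90], [39, 33, 32, 33, 32, 113, 191, 195, 191, 126, 35, 28, 30, 33, 27, 24, 23, 22, 29, 20, 20, 19, 18, 17, 17, 18, 18, 18, 17, 21, 22, 18, 19, 19, 23, 22, 21, 21, 61, 116, 123, 123, 115, 36, 22, 22, 21, 22]]
```

Request:
{"api": "move_arm", "payload": {"increments": "-0.0012 -0.0002 0.003 0 1;0 0 0.002 0 1;0 0 0.001 0 1;0 0 0 0 1;0 0 0 0 1"}}

```text
t: 29.5
tool_pos: [0.515, 0.18, 0.0763]
tcp_rot: [[0.247, 0.969, -0.0], [0.969, -0.247, -0.0], [-0.0, -0.0, -1.0]]
wrist_force: [-2.1, -0.9, 4.1]
opening: 0.0195
finger_force: 60.1
```

Request:
{"api": "move_arm", "payload": {"increments": "0 0 0.002 0 1;0 0 0.001 0 1;0 0 0.001 0 1;0 0 0 0 1;0 0 0 0 1"}}

```text
t: 29.92
tool_pos: [0.5155, 0.1802, 0.0757]
tcp_rot: [[0.247, 0.969, -0.001], [0.969, -0.247, -0.001], [-0.001, -0.001, -1.0]]
wrist_force: [-7.4, -1.6, 21.6]
opening: 0.0193
finger_force: 62.6
```

```bash
python3 - <<'E'
from h import *
s=robot.sense(); print(s["tool_pos"],s["wrist_force"],s["moment"],s["tcp_rot"].T@s["moment"], s["tcp_rot"].T@s["wrist_force"])
f=imaging.grab_frame("wrist"); g=cv2.cvtColor(f["image"],cv2.COLOR_BGR2GRAY)
# vertical profiles above foot (top face -> hole edge -> plug), horizontal profiles left/right of plug
for c in (290,300,320,340,350): print("col",c,g[185:215,c].tolist())
for r in (205,210): print("row",r,g[r,262:292].tolist(),g[r,345:378].tolist())
E
```

```text
[0.51549675 0.18015381 0.07567032] [-7.36986084 -1.6459592  21.55655917] [-0.36503741  2.05222613  0.14621073] [ 1.89848672 -0.86046865 -0.14698261] [ -3.43196461  -6.75517147 -21.54758805]
col 290 [244, 244, 244, 244, 244, 244, 244, 245, 244, 243, 244, 244, 244, 238, 217, 207, 190, 179, 178, 109, 51, 41, 43, 43, 44, 42, 43, 42, 41, 42]
col 300 [243, 244, 244, 244, 244, 245, 243, 244, 244, 244, 244, 244, 245, 240, 215, 203, 192, 182, 176, 107, 47, 44, 43, 40, 37, 36, 40, 38, 39, 41]
col 320 [244, 244, 244, 244, 244, 243, 244, 244, 243, 244, 244, 244, 245, 240, 215, 207, 192, 181, 180, 78, 39, 39, 38, 39, 42, 39, 40, 36, 37, 38]
col 340 [244, 243, 244, 243, 244, 244, 243, 244, 243, 244, 244, 244, 244, 239, 211, 214, 192, 180, 181, 77, 40, 37, 38, 35, 33, 38, 35, 38, 37, 37]
col 350 [243, 244, 245, 244, 243, 243, 243, 244, 243, 244, 244, 244, 244, 244, 215, 216, 196, 181, 181, 81, 42, 39, 39, 36, 37, 35, 38, 36, 37, 33]
row 205 [245, 243, 244, 243, 244, 244, 244, 244, 243, 244, 244, 244, 245, 244, 197, 181, 179, 164, 156, 159, 91, 49, 48, 47, 45, 44, 50, 49, 51, 50] [41, 39, 38, 42, 38, 42, 40, 43, 38, 39, 42, 43, 40, 51, 59, 87, 90, 88, 88, 113, 217, 218, 211, 164, 175, 176, 174, 176, 175, 174, 174, 176, 172]
row 210 [245, 244, 244, 244, 244, 244, 244, 244, 243, 244, 243, 244, 195, 176, 176, 177, 176, 136, 64, 45, 43, 41, 42, 38, 42, 42, 44, 40, 42, 40] [35, 35, 39, 36, 35, 35, 37, 37, 34, 37, 37, 39, 37, 36, 34, 33, 58, 84, 88, 129, 143, 142, 138, 162, 173, 174, 174, 172, 173, 173, 173, 173, 174]
```

Request:
{"api": "move_arm", "payload": {"increments": "0 0 -0.0015 0 1;-0.0004 0 0 0 1;-0.0004 0 0 0 1;0 0 0 0 1;0 0 0 0 1"}}

```text
t: 30.38
tool_pos: [0.5152, 0.1799, 0.0759]
tcp_rot: [[0.248, 0.969, -0.0], [0.969, -0.248, 0.001], [0.001, -0.0, -1.0]]
wrist_force: [-5.4, 0.1, 13.9]
opening: 0.0193
finger_force: 61.6
```

Request:
{"api": "move_arm", "payload": {"increments": "-0.0004 0 0 0 1;-0.0004 0 0 0 1;0 0 0 0 1;0 0 0 0 1;0 0 0 0 1"}}

```text
t: 30.8
tool_pos: [0.5152, 0.1798, 0.076]
tcp_rot: [[0.248, 0.969, 0.0], [0.969, -0.248, 0.002], [0.002, -0.0, -1.0]]
wrist_force: [-4.7, 1.1, 14.2]
opening: 0.0192
finger_force: 61.5
```

Request:
{"api": "move_arm", "payload": {"increments": "0.0004 -0.0004 0 0 1;0.0004 -0.0004 0 0 1;0 -0.0004 0 0 1;0 0 0 0 1;0 0 0 0 1"}}

```text
t: 31.22
tool_pos: [0.5151, 0.18, 0.0761]
tcp_rot: [[0.247, 0.969, 0.002], [0.969, -0.247, 0.0], [0.001, 0.002, -1.0]]
wrist_force: [-3.6, -0.9, 13.0]
opening: 0.0192
finger_force: 61.5
```

Request:
{"api": "move_arm", "payload": {"increments": "0 -0.0005 0 0 1;0 -0.0005 0 0 1;0 0 0 0 1;0 0 0 0 1;0 0 0 0 1"}}

```text
t: 31.63
tool_pos: [0.5149, 0.1801, 0.0762]
tcp_rot: [[0.247, 0.969, 0.004], [0.969, -0.247, 0.0], [0.001, 0.004, -1.0]]
wrist_force: [-1.5, -1.9, 12.4]
opening: 0.0192
finger_force: 61.3
```

Request:
{"api": "move_arm", "payload": {"increments": "-0.0004 0.001 -0.004 0 1;0 0.0012 -0.004 0 1;0 0 0 0 1;0 0 0 0 1;0 0 0 0 1"}}

```text
t: 32.05
tool_pos: [0.5141, 0.1789, 0.0806]
tcp_rot: [[0.247, 0.969, -0.001], [0.969, -0.247, -0.0], [-0.0, -0.001, -1.0]]
wrist_force: [0.3, 0.6, -1.6]
opening: 0.019
finger_force: 59.4
```

```bash
cat > rel.py <<'E'
from h import *
from scipy.optimize import minimize
f=imaging.grab_frame("wrist"); s=robot.sense(); T=s["tool_pos"]; R=s["tcp_rot"]; base=T[2]-.0365
g=cv2.cvtColor(f["image"],cv2.COLOR_BGR2GRAY); mx=f["image"].max(2)
def pts(x,y,a,us,vs,zs):
    c,n=np.cos(a),np.sin(a); return np.array([proj(f,[x+c*u-n*v,y+n*u+c*v,z])for u in us for v in vs for z in zs],np.float32)
def fill(o,P): cv2.fillConvexPoly(o,cv2.convexHull((P*16).astype(np.int32)),1,shift=4)
m=(mx<68).astype(np.uint8); V=np.zeros_like(m); V[150:243,225:415]=1
def sil(p):
    o=np.zeros_like(m)
    for w,z0,z1 in[(.022,0,.024),(.034,.024,.032),(.01,.032,.07)]: fill(o,pts(*p,(-w,w),(-.017,.017),(base+z0,base+z1)))
    return o
def cc(p): o=sil(p); return 1-(o&m&V).sum()/((o|m)&V).sum()
def nm(fn,p): 
    p=np.array(p); r=minimize(fn,p,method="Nelder-Mead",options=dict(initial_simplex=[p,p+[.004,0,0],p+[0,.004,0],p+[0,0,.05]],xatol=1e-5)); return r.x,r.fun
c,fc=nm(cc,[T[0],T[1],-.249])
b=cv2.morphologyEx((g>225).astype(np.uint8),cv2.MORPH_CLOSE,np.ones((9,9)))
W0=np.zeros_like(m); W0[100:200,185:400]=1
def ce(p):  # far + left edges, excluding cover neighbourhood and bracket/shadow
    o=np.zeros_like(m); fill(o,pts(*p,(-.06,.06),(-.045,.045),(.04,)))
    h=np.zeros_like(m); fill(h,pts(*p,(-.045,.09),(-.06,.03),(.04,))); fill(h,pts(*p,(.04,.09),(-.06,.06),(.04,))); W=W0&(1-h)
    return 1-(o&b&W).sum()/((o|b)&W).sum()
k,fk=nm(ce,[.5156,.1805,-.249])
print("cover",c.round(4),round(fc,3),"cell",k.round(4),round(fk,3),"TCP",T.round(4))
S=np.array([.5156,.1805,0]); d=np.r_[S[:2]-c[:2],0]; print("shift tool frame to known socket (mm)",(R.T@d*1e3).round(2),"to seen cell",(R.T@np.r_[k[:2]-c[:2],0]*1e3).round(2))
P=pts(.5156,.1805,-.249,(-.023,.023),(-.018,.018),(.04,)); print("hole proj",P.round(1).tolist())
for cc_ in(300,340): print([int(v) for v in g[190:212,cc_]])
E
python3 rel.py
```

```text
cover [ 0.5131  0.1782 -0.2498] 0.016 cell [ 0.5159  0.18   -0.249 ] 0.034 TCP [0.514  0.1789 0.0805]
shift tool frame to known socket (mm) [ 2.81  1.9  -0.  ] to seen cell [ 2.42  2.27 -0.  ]
hole proj [[286.6000061035156, 253.89999389648438], [284.6000061035156, 196.5], [362.70001220703125, 253.89999389648438], [365.0, 196.5]]
[245, 244, 245, 240, 216, 207, 191, 182, 178, 183, 188, 183, 181, 182, 78, 45, 40, 43, 43, 42, 39, 41]
[244, 244, 244, 241, 214, 214, 195, 183, 181, 182, 187, 188, 182, 185, 80, 42, 39, 43, 39, 39, 37, 37]
```

Request:
{"api": "move_arm", "payload": {"increments": "0.0025 0.002 0 0 1;0 0 0 0 1;0 0 0 0 1;0 0 0 0 1;0 0 0 0 1"}}

```text
t: 32.52
tool_pos: [0.5171, 0.1809, 0.0812]
tcp_rot: [[0.247, 0.969, -0.0], [0.969, -0.247, -0.0], [-0.0, -0.0, -1.0]]
wrist_force: [-0.2, 0.4, -0.9]
opening: 0.019
finger_force: 59.4
```

```bash
python3 rel.py
```

```text
cover [ 0.5156  0.1805 -0.252 ] 0.019 cell [ 0.5158  0.18   -0.2496] 0.036 TCP [0.5172 0.1809 0.0812]
shift tool frame to known socket (mm) [-0.03 -0.04  0.  ] to seen cell [-0.44  0.32 -0.  ]
hole proj [[282.6000061035156, 257.6000061035156], [280.5, 200.8000030517578], [358.29998779296875, 257.5], [360.29998779296875, 200.6999969482422]]
[244, 244, 244, 244, 245, 243, 245, 244, 217, 209, 164, 178, 178, 182, 78, 45, 41, 41, 43, 39, 39, 39]
[244, 245, 244, 245, 243, 244, 244, 244, 213, 212, 167, 178, 181, 185, 82, 40, 42, 39, 38, 39, 36, 34]
```

Centred; descend.

Request:
{"api": "move_arm", "payload": {"increments": "0 0 0.002 0 1;0 0 0.002 0 1;0 0 0.002 0 1;0 0 0 0 1;0 0 0 0 1"}}

```text
t: 32.98
tool_pos: [0.5169, 0.1807, 0.0749]
tcp_rot: [[0.247, 0.969, -0.001], [0.969, -0.247, -0.0], [-0.0, -0.001, -1.0]]
wrist_force: [0.6, -1.0, -1.4]
opening: 0.019
finger_force: 59.5
```

Request:
{"api": "move_arm", "payload": {"increments": "0 0 0.002 0 1;0 0 0.001 0 1;0 0 0.001 0 1;0 0 0 0 1;0 0 0 0 1"}}

```text
t: 33.4
tool_pos: [0.5169, 0.1807, 0.071]
tcp_rot: [[0.247, 0.969, -0.001], [0.969, -0.247, -0.0], [-0.0, -0.001, -1.0]]
wrist_force: [-0.9, -0.9, -1.7]
opening: 0.0191
finger_force: 59.4
```

Request:
{"api": "move_arm", "payload": {"increments": "0 0 0.003 0 1;0 0 0.004 0 1;0 0 0.004 0 1;0 0 0.003 0 1;0 0 0.002 0 1"}}

```text
t: 33.82
tool_pos: [0.5169, 0.1808, 0.0546]
tcp_rot: [[0.247, 0.969, -0.001], [0.969, -0.247, -0.0], [-0.0, -0.001, -1.0]]
wrist_force: [-0.6, -2.2, -0.1]
opening: 0.0193
finger_force: 59.5
```

Request:
{"api": "move_arm", "payload": {"increments": "0 0 0.002 0 1;0 0 0.001 0 1;0 0 0.001 0 1;0 0 0.001 0 1;0 0 0 0 1"}}

```text
t: 34.23
tool_pos: [0.517, 0.1807, 0.0524]
tcp_rot: [[0.247, 0.969, -0.002], [0.969, -0.247, -0.001], [-0.001, -0.002, -1.0]]
wrist_force: [-7.0, -3.8, 12.6]
opening: 0.0192
finger_force: 61.4
```

Request:
{"api": "move_arm", "payload": {"increments": "0 0 -0.001 0 0.6;0 0 -0.001 0 0.3;0 0 0 0 0;0 0 0 0 -0.1;0 0 -0.01 0 -0.1"}}

```text
t: 34.65
tool_pos: [0.5156, 0.1809, 0.0606]
tcp_rot: [[0.247, 0.969, -0.004], [0.969, -0.247, -0.0], [-0.001, -0.003, -1.0]]
wrist_force: [-0.8, -0.8, -0.5]
opening: 0.0469
finger_force: 0.0
```

Request:
{"api": "move_arm", "payload": {"increments": "0 0 -0.03 0 -0.1;0 0 -0.035 0 -0.1;0 0 -0.035 -0.05 -0.1;0 0 -0.035 -0.12 -0.1;0 0 -0.035 -0.12 -0.1"}}

```text
t: 35.07
tool_pos: [0.5171, 0.1812, 0.2347]
tcp_rot: [[-0.046, 0.999, 0.001], [0.999, 0.046, 0.001], [0.001, 0.001, -1.0]]
wrist_force: [0.5, 0.0, 0.2]
opening: 0.0468
finger_force: 0.0
```

```bash
python3 pl.py 11 .56 .17 .32 2.892; python3 - <<'E'
from h import *
f=imaging.grab_frame("wrist")
for l,z in(("cover_grip",.072),("clamp_bar",.22),("socket",.04)):
    print(l,[(np.round(q["pixel"]),round(q["confidence"],2),np.round(atz(f,q["pixel"],z),4)) for q in finder.mark_of(l,f)[:1]])
E
```

```text
yaw0 1.617 turn -1.275 n=11 row: -0.0033 0.0028 -0.0078 -0.1159 F [0.5 0.  0.2] op 0.0468
cover_grip [(array([322., 181.]), 0.55, array([0.5165, 0.182 , 0.072 ]))]
clamp_bar [(array([521., 314.]), 0.56, array([0.629 , 0.1457, 0.22  ]))]
socket []
```

Request:
{"api": "move_arm", "payload": {"increments": "-0.0033 0.0028 -0.012 -0.116 -0.1;-0.0033 0.0028 -0.012 -0.116 -0.1;-0.0033 0.0028 -0.012 -0.116 -0.1;-0.0033 0.0028 -0.012 -0.116 -0.1;-0.0033 0.0028 -0.012 -0.116 -0.5"}}

```text
t: 35.68
tool_pos: [0.5337, 0.1686, 0.2902]
tcp_rot: [[-0.585, 0.811, -0.005], [0.811, 0.585, -0.001], [0.002, -0.004, -1.0]]
wrist_force: [-1.3, 0.6, 0.6]
opening: 0.0581
finger_force: 0.0
```

Request:
{"api": "move_arm", "payload": {"increments": "-0.0033 0.0028 -0.01 -0.116 -1;-0.0033 0.0028 -0.01 -0.116 -1;-0.0033 0.0028 -0.007 -0.116 -1;-0.0033 0.0028 0 -0.116 -1;-0.0033 0.0028 0 -0.116 -1"}}

```text
t: 36.1
tool_pos: [0.5558, 0.1685, 0.3175]
tcp_rot: [[-0.934, 0.358, -0.003], [0.358, 0.934, -0.0], [0.003, -0.001, -1.0]]
wrist_force: [0.3, -0.1, 0.0]
opening: 0.0853
finger_force: 0.0
```

Request:
{"api": "move_arm", "payload": {"increments": "-0.0033 0.0028 0 -0.115 -1;0 0 0 0 -1;0 0 0 0 -1;0 0 0 0 -1;0 0 0 0 -1"}}

```text
t: 36.52
tool_pos: [0.5598, 0.1699, 0.3184]
tcp_rot: [[-0.967, 0.255, -0.002], [0.255, 0.967, -0.0], [0.002, -0.001, -1.0]]
wrist_force: [-0.1, -0.3, 0.3]
opening: 0.0855
finger_force: 0.0
```

```bash
cat > bar.py <<'E'
from h import *
from scipy.optimize import minimize_scalar
ex=np.array([np.cos(-.249),np.sin(-.249),0]); S=np.array([.5156,.1805,0]); P=S+.08*ex+[0,0,.1]
bar=lambda a: P+.135*(-np.cos(a)*ex+np.sin(a)*np.array([0,0,1]))
s=robot.sense(); print(s["t"],s["tool_pos"],s["joint_positions"].round(2),"P",P.round(4))
for n in("wrist","scene","top"):
    f=imaging.grab_frame(n)
    for q in finder.mark_of("clamp_bar",f)[:1]:
        r=minimize_scalar(lambda a:np.linalg.norm(proj(f,bar(a))-q["pixel"]),bounds=(-.3,2.2),method="bounded")
        print(n,np.round(q["pixel"]),round(q["confidence"],2),"alpha %.3f err %.1f"%(r.x,r.fun),bar(r.x).round(4))
    if n=="wrist":
        cv2.imwrite("pics/bar.png",f["image"])
E
python3 bar.py
```

```text
36.5167 [0.55976113 0.16993419 0.3184118 ] [ 0.17  0.08  1.61  0.    1.46 -1.14] P [0.5931 0.1608 0.1   ]
wrist [323. 288.] 0.94 alpha 1.796 err 1.3 [0.6224 0.1533 0.2316]
scene [381. 155.] 0.66 alpha 0.257 err 7.3 [0.4666 0.193  0.1343]
top [258. 184.] 0.69 alpha 1.805 err 3.0 [0.6236 0.153  0.2313]
```

Request:
{"api": "move_arm", "payload": {"increments": "-0.015 0 0 0 -1;-0.02 0 0 0 -1;-0.02 0 0 0 -1;-0.01 0 0.01 0 -1;0 0 0.01 0 -1"}}

```text
t: 37.23
tool_pos: [0.6251, 0.1528, 0.2991]
tcp_rot: [[-0.967, 0.254, 0.002], [0.254, 0.967, -0.0], [-0.002, 0.0, -1.0]]
wrist_force: [-0.4, -0.3, 0.4]
opening: 0.0857
finger_force: 0.0
```

Request:
{"api": "move_arm", "payload": {"increments": "0 0 0 0 -1;0 0 0 0 -1;0 0 0 0 -1;0 0 0 0 -1;0 0 0 0 -1"}}

```text
t: 37.65
tool_pos: [0.623, 0.1539, 0.3001]
tcp_rot: [[-0.968, 0.253, 0.001], [0.253, 0.968, 0.0], [-0.001, 0.0, -1.0]]
wrist_force: [0.1, -0.4, 0.2]
opening: 0.0857
finger_force: 0.0
```

```bash
python3 bar.py; python3 pl.py 1 .6224 .1533 .209; python3 - <<'E'
from h import *
im=cv2.imread("pics/bar.png").max(2); 
for r in range(200,330,8):
    x=np.where(im[r,240:400]<45)[0]; print(r,(x.min()+240,x.max()+240,len(x)) if len(x) else None)
E
```

```text
37.65 [0.62297466 0.15391725 0.3000912 ] [ 0.13  0.21  1.5   0.    1.44 -1.18] P [0.5931 0.1608 0.1   ]
wrist [321. 216.] 0.9 alpha 1.794 err 0.3 [0.6221 0.1534 0.2316]
scene [382. 152.] 0.65 alpha 0.376 err 7.8 [0.4714 0.1917 0.1495]
yaw0 2.886 turn 0.000 n=1 row: 0.0007 -0.0005 0.0906 0.0000 F [-0.4 -0.9  0.3] op 0.0855
200 None
208 (np.int64(288), np.int64(354), 67)
216 (np.int64(287), np.int64(354), 68)
224 None
232 None
240 None
248 None
256 None
264 None
272 None
280 None
288 None
296 None
304 None
312 None
320 None
328 None
```

Request:
{"api": "move_arm", "payload": {"increments": "0.0007 -0.0003 0.012 0 -1;0 0 0.025 0 -1;0 0 0.025 0 -1;0 0 0.018 0 -0.7;0 0 0.008 0 -0.4"}}

```text
t: 38.37
tool_pos: [0.6198, 0.153, 0.2063]
tcp_rot: [[-0.967, 0.253, -0.007], [0.253, 0.967, -0.001], [0.007, -0.003, -1.0]]
wrist_force: [-0.3, 0.2, -1.4]
opening: 0.0638
finger_force: 0.0
```

Request:
{"api": "move_arm", "payload": {"increments": "0 0 0.003 0 -0.2;0 0 0 0 0;0 0 0 0 0.3;0 0 0 0 1;0 0 0 0 1", "newtons": 30}}

```text
t: 38.78
tool_pos: [0.6214, 0.1544, 0.2067]
tcp_rot: [[-0.968, 0.253, -0.003], [0.253, 0.968, 0.001], [0.003, 0.001, -1.0]]
wrist_force: [0.3, 3.7, -13.4]
opening: 0.0433
finger_force: 32.2
```

```bash
python3 bar.py; python3 pl.py 1 .6224 .1533 .209
```

```text
38.7833 [0.62136834 0.15436235 0.20669962] [ 0.13  0.27  1.6   0.    1.28 -1.18] P [0.5931 0.1608 0.1   ]
wrist [323. 293.] 0.96 alpha 1.782 err 1.4 [0.6206 0.1538 0.232 ]
scene [385. 153.] 0.49 alpha 0.361 err 10.2 [0.4707 0.1919 0.1477]
top [449. 240.] 0.39 alpha 2.200 err 200.8 [0.6701 0.1412 0.2091]
yaw0 2.886 turn 0.000 n=1 row: -0.0013 -0.0008 -0.0023 0.0000 F [ -0.5   5.1 -12.7] op 0.0432
```

Request:
{"api": "move_arm", "payload": {"increments": "0 0 0 0 1;0.0133 0 -0.0022 -0.003 1;0.0135 0 -0.001 -0.003 1;0.0135 0 0.0004 0 1;0 0 0 0 1", "newtons": 60}}

```text
t: 39.5
tool_pos: [0.583, 0.1642, 0.2107]
tcp_rot: [[-0.969, 0.247, 0.002], [0.247, 0.969, 0.001], [-0.002, 0.001, -1.0]]
wrist_force: [2.9, 4.0, -14.6]
opening: 0.0425
finger_force: 63.2
```

Request:
{"api": "move_arm", "payload": {"increments": "0.0134 0 0.0018 0 1;0.0131 0 0.0031 0 1;0.0128 0 0.0044 0 1;0 0 0 0 1;0 0 0 0 1"}}

```text
t: 39.92
tool_pos: [0.548, 0.1733, 0.2041]
tcp_rot: [[-0.969, 0.247, 0.007], [0.247, 0.969, 0.001], [-0.007, 0.002, -1.0]]
wrist_force: [4.7, 2.4, -7.0]
opening: 0.0427
finger_force: 63.8
```

```bash
python3 bar.py
```

```text
39.9167 [0.54796244 0.17327396 0.20412574] [ 0.18  0.13  1.76 -0.    1.24 -1.14] P [0.5931 0.1608 0.1   ]
wrist [322. 296.] 0.92 alpha 1.233 err 1.0 [0.5498 0.1718 0.2274]
scene [383. 146.] 0.53 alpha 1.587 err 0.9 [0.5953 0.1602 0.235 ]
top [246. 213.] 0.52 alpha 1.236 err 1.0 [0.5501 0.1717 0.2275]
```

Request:
{"api": "move_arm", "payload": {"increments": "0.0122 0 0.0056 0 1;0.0117 0 0.0068 0 1;0.0109 0 0.008 0 1;0.01 0 0.009 0 1;0 0 0 0 1"}}

```text
t: 40.63
tool_pos: [0.5029, 0.1849, 0.1753]
tcp_rot: [[-0.969, 0.247, 0.003], [0.247, 0.969, 0.001], [-0.003, 0.002, -1.0]]
wrist_force: [-3.1, 2.0, 3.2]
opening: 0.0422
finger_force: 67.1
```

Request:
{"api": "move_arm", "payload": {"increments": "0.0091 0 0.01 0 1;0.0081 0 0.0108 0 1;0.0069 0 0.0116 0 1;0.0058 0 0.0122 0 1;0 0 0 0 1"}}

```text
t: 41.05
tool_pos: [0.4738, 0.1923, 0.1287]
tcp_rot: [[-0.969, 0.247, 0.002], [0.247, 0.969, 0.001], [-0.002, 0.002, -1.0]]
wrist_force: [-0.3, 4.0, 1.6]
opening: 0.0426
finger_force: 70.8
```

```bash
python3 bar.py
```

```text
41.05 [0.47384772 0.19230549 0.12866863] [ 0.25  0.09  1.96  0.    1.08 -1.07] P [0.5931 0.1608 0.1   ]
wrist [323. 299.] 0.69 alpha 0.430 err 2.3 [0.4742 0.191  0.1563]
scene [376. 152.] 0.49 alpha 0.321 err 1.8 [0.469  0.1924 0.1426]
```

Request:
{"api": "move_arm", "payload": {"increments": "0.0045 0 0.0125 0 1;0.0032 0 0.013 0 1;0.0018 0 0.01 0 1;0.0005 0 0.004 0 1;0 0 0 0 1"}}

```text
t: 41.77
tool_pos: [0.4648, 0.1946, 0.0881]
tcp_rot: [[-0.969, 0.247, 0.003], [0.247, 0.969, 0.001], [-0.003, 0.002, -1.0]]
wrist_force: [2.1, 5.9, 0.9]
opening: 0.0425
finger_force: 72.1
```

Request:
{"api": "move_arm", "payload": {"increments": "0 0 0.003 0 1;0 0 0.002 0 1;0 0 0.002 0 1;0 0 0 0 1;0 0 0 0 1"}}

```text
t: 42.18
tool_pos: [0.4644, 0.1947, 0.0815]
tcp_rot: [[-0.969, 0.247, 0.002], [0.247, 0.969, 0.001], [-0.002, 0.002, -1.0]]
wrist_force: [-0.2, 6.1, 1.3]
opening: 0.0428
finger_force: 72.3
```

Request:
{"api": "move_arm", "payload": {"increments": "0 0 0.002 0 1;0 0 0.001 0 1;0 0 0 0 1;0 0 0 0 1;0 0 0 0 1"}}

```text
t: 42.6
tool_pos: [0.4643, 0.1947, 0.0786]
tcp_rot: [[-0.969, 0.247, 0.002], [0.247, 0.969, 0.001], [-0.002, 0.002, -1.0]]
wrist_force: [0.3, 6.2, 1.9]
opening: 0.0425
finger_force: 72.5
```

Request:
{"api": "move_arm", "payload": {"increments": "0 0 0.001 0 1;0 0 0.001 0 1;0 0 0 0 1;0 0 0 0 1;0 0 0 0 1"}}

```text
t: 43.02
tool_pos: [0.4643, 0.1947, 0.0767]
tcp_rot: [[-0.969, 0.248, 0.002], [0.248, 0.969, 0.001], [-0.001, 0.002, -1.0]]
wrist_force: [-0.4, 6.1, 2.5]
opening: 0.0426
finger_force: 72.5
```

Request:
{"api": "move_arm", "payload": {"increments": "0 0 0.001 0 1;0 0 0.0005 0 1;0 0 0 0 1;0 0 0 0 1;0 0 0 0 1"}}

```text
t: 43.43
tool_pos: [0.4644, 0.1947, 0.0753]
tcp_rot: [[-0.969, 0.247, 0.002], [0.247, 0.969, 0.001], [-0.001, 0.002, -1.0]]
wrist_force: [0.1, 5.6, 2.5]
opening: 0.0428
finger_force: 72.6
```

Request:
{"api": "move_arm", "payload": {"increments": "0 0 0.001 0 1;0 0 0.0005 0 1;0 0 0 0 1;0 0 0 0 1;0 0 0 0 1"}}

```text
t: 43.85
tool_pos: [0.4643, 0.1948, 0.0738]
tcp_rot: [[-0.969, 0.247, 0.002], [0.247, 0.969, 0.001], [-0.001, 0.002, -1.0]]
wrist_force: [-0.8, 5.8, 3.0]
opening: 0.0426
finger_force: 72.6
```

Request:
{"api": "move_arm", "payload": {"increments": "0 0 0.001 0 1;0 0 0.0005 0 1;0 0 0 0 1;0 0 0 0 1;0 0 0 0 1"}}

```text
t: 44.27
tool_pos: [0.4644, 0.1947, 0.0723]
tcp_rot: [[-0.969, 0.247, 0.002], [0.247, 0.969, 0.001], [-0.002, 0.001, -1.0]]
wrist_force: [0.3, 4.5, 3.0]
opening: 0.0426
finger_force: 72.6
```

Request:
{"api": "move_arm", "payload": {"increments": "0 0 0.001 0 1;0 0 0.001 0 1;0 0 0 0 1;0 0 0 0 1;0 0 0 0 1"}}

```text
t: 44.68
tool_pos: [0.4644, 0.1947, 0.0717]
tcp_rot: [[-0.969, 0.247, 0.001], [0.247, 0.969, 0.001], [-0.001, 0.001, -1.0]]
wrist_force: [-2.9, 4.3, 11.6]
opening: 0.0428
finger_force: 73.3
```

```bash
python3 bar.py
```

```text
44.6833 [0.46443705 0.19473724 0.07168341] [ 0.26  0.16  2.01  0.    0.97 -1.06] P [0.5931 0.1608 0.1   ]
wrist [321. 294.] 0.65 alpha 0.000 err 0.9 [0.4623 0.1941 0.1   ]
scene [375. 166.] 0.63 alpha -0.131 err 1.6 [0.4634 0.1938 0.0824]
```

Request:
{"api": "move_arm", "payload": {"increments": "0 0 0.0008 0 1;0 0 0 0 1;0 0 0 0 1;0 0 0 0 1;0 0 0 0 1"}}

```text
t: 45.4
tool_pos: [0.4644, 0.1947, 0.0716]
tcp_rot: [[-0.969, 0.247, 0.001], [0.247, 0.969, 0.001], [-0.001, 0.001, -1.0]]
wrist_force: [-6.9, 3.1, 16.3]
opening: 0.0428
finger_force: 73.6
```

Request:
{"api": "move_arm", "payload": {"increments": "0 0 0 0 0.2;0 0 0 0 -0.2;0 0 0 0 -0.6;0 0 0 0 -1;0 0 0 0 -1"}}

```text
t: 45.82
tool_pos: [0.4623, 0.1933, 0.0679]
tcp_rot: [[-0.969, 0.247, -0.003], [0.247, 0.969, -0.002], [0.002, -0.002, -1.0]]
wrist_force: [-0.5, 0.7, -0.3]
opening: 0.0841
finger_force: 0.0
```

Request:
{"api": "move_arm", "payload": {"increments": "0 0 0 0 -1;0 0 -0.015 0 -1;0 0 -0.03 0 -1;0 0 -0.035 0 -1;0 0 -0.035 0 -1"}}

```text
t: 46.23
tool_pos: [0.462, 0.1935, 0.1838]
tcp_rot: [[-0.969, 0.247, -0.003], [0.247, 0.969, -0.001], [0.003, -0.002, -1.0]]
wrist_force: [1.0, 0.4, 0.4]
opening: 0.0853
finger_force: 0.0
```

Request:
{"api": "move_arm", "payload": {"increments": "0.02 0 -0.02 0 -1;0.03 0 -0.01 0 -1;0.02 0 0 0 -1;0 0 0 0 -1;0 0 0 0 -1"}}

```text
t: 46.65
tool_pos: [0.3948, 0.2114, 0.2137]
tcp_rot: [[-0.969, 0.246, 0.0], [0.246, 0.969, -0.001], [-0.0, -0.0, -1.0]]
wrist_force: [0.3, 0.2, -0.4]
opening: 0.0849
finger_force: 0.0
```

```bash
python3 bar.py; python3 - <<'E'
from h import *
fs={n:imaging.grab_frame(n) for n in("scene","top","wrist")}
Z=dict(cover=.016,cover_grip=.072,clamp_pivot=.1,discs=0,gel=0,driver=0)
for l,z in Z.items():
    for n,f in fs.items():
        for q in finder.mark_of(l,f)[:1]: print(l,n,round(q["confidence"],2),np.round(atz(f,q["pixel"],z),3))
E
```

```text
46.65 [0.39482763 0.21139361 0.21371634] [ 0.34 -0.16  2.03 -0.    1.27 -0.99] P [0.5931 0.1608 0.1   ]
wrist [324. 276.] 0.95 alpha -0.006 err 2.4 [0.4623 0.1941 0.0992]
scene [374. 162.] 0.56 alpha -0.003 err 0.2 [0.4623 0.1941 0.0996]
top [248. 248.] 0.94 alpha -0.288 err 1.6 [0.4677 0.1927 0.0617]
cover top 0.45 [0.516 0.185 0.016]
cover wrist 0.97 [0.517 0.182 0.016]
cover_grip scene 0.65 [0.497 0.204 0.072]
cover_grip top 0.61 [0.508 0.191 0.072]
cover_grip wrist 0.71 [0.515 0.178 0.072]
clamp_pivot scene 0.78 [0.592 0.176 0.1  ]
clamp_pivot top 0.89 [0.595 0.157 0.1  ]
discs scene 0.86 [ 0.759 -0.005  0.   ]
discs top 0.81 [ 0.776 -0.009  0.   ]
discs wrist 0.74 [0.562 0.17  0.   ]
gel scene 0.78 [0.676 0.385 0.   ]
gel top 0.62 [0.656 0.401 0.   ]
driver scene 0.45 [ 0.473 -0.406  0.   ]
driver top 0.57 [ 0.492 -0.412  0.   ]
```

Clamp is level on the seated cover, bystanders unmoved, gripper clear.

```bash
python3 -c "
from workcell import ticket
print(ticket.job_done())"
```

```text
the job is handed in; nothing more can be done
None
```

The job is handed in, but I have no verdict back: the cover was stood upright on the desk, let go, regrasped and plugged fully home. The clamp is level on it, pressed with about 16 N at the bar (roughly 25 N at its foot). The arm let go clear at 46.7 s, and the discs, bottle and screwdriver showed no shift beyond camera scatter.

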